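# Build the sieve stack on the bench vibrator

## Task

Build the sieve stack on the bench vibrator, ready to shake the matrix from the jaw: working one part at a time from the bottom up, stand the white catch pan in the middle of the vibrator's platform, then seat the blue fine sieve in it, the green medium sieve on that, the yellow coarse sieve next, and close it with the black lid. Set each part down gently, not dropped, and fully home in the one below, so that the finished stack stands upright and free. Leave the jaw on its turntable, the acrylic cube and the corked tube where they are.

Things in the scene. Friction and masses are not known exactly. Their poses are not given: they have to be found in the camera images.
- vibrator: Fixed bench vibrator, left or right of the sieve set: grey housing 150 x 120 mm with knob and red switch on its front, carrying a flat black rubber-faced platform 120 x 100 mm. Origin at table level under the centre of the platform; x along the 150 mm side, front faces -x. The platform's top is 66 mm above the origin; nothing stands higher.
- pan: White catch pan, open at the top, flat foot, closed white floor, round. Origin: centre of the underside, z up. Thick bead of diameter 64 mm from 0 to 16 mm up (grip it here from the sides); thinner rim, outside diameter 58, inside 52 mm, from 16 to 26 mm. 26 mm high in all, 45 to 81 g.
- fine: Fine sieve: blue round frame, close grey mesh. Origin: centre of the underside, z up. Spigot 8 mm high (diameter 48 mm, chamfered below to 40) that enters the rim below with 2 mm play all round; bead of diameter 64 mm from 8 to 18 mm up (grip here); rim, outside 58, inside 52 mm, from 18 to 28 mm. 45 to 81 g. Seated when its bead rests on the pan's rim: origin 18 mm above the pan's origin.
- medium: Medium sieve: green round frame with a mesh of about 3.5 mm. Same shape, size, mass, origin and grip as the fine sieve; all sieves are round, so yaw does not matter. Fully seated on the fine sieve its origin is 20 mm above that sieve's origin.
- coarse: Coarse sieve: yellow round frame with a wide mesh of about 7 mm. Same shape, size, mass, origin and grip as the fine sieve. Fully seated on the medium sieve its origin is 20 mm above that sieve's origin.
- lid: Black lid with an aluminium knob. Origin: centre of the underside, z up. Spigot 8 mm high as on the sieves, disc of diameter 64 mm from 8 to 12 mm up, and on it a round knob of diameter 22 mm from 12 to 32 mm (grip here). 37 to 68 g. Fully seated on the coarse sieve its origin is 20 mm above that sieve's origin.
- jaw: Bystander: beige mosasaur jaw fragment with brown teeth, about 155 x 34 x 53 mm, loose on a freely turning aluminium turntable of diameter 190 mm whose top is 24 mm above the table. Origin: centre of the jaw's underside, within 17 mm of the turntable's axis; x along its length. Leave alone.
- cube: Bystander: clear acrylic cube of 45 mm with a brown fossil tooth cast in it, loose on the table among the sieves. Origin: centre of its underside. Leave alone.
- tube: Bystander: flat-bottomed glass tube with a cork stopper, diameter 24 mm, 64 mm tall, standing upright and loose on the table among the sieves. Origin: centre of its underside. Leave alone.

How it is judged (in metres and radians):
On the way, in this order (a step that is already met when the one before it is completed fails the run):
1. the white catch pan stands upright on the middle of the vibrator's platform (horizontal distance between pan and vibrator below 0.015 m and z of pan in the frame of vibrator between 0.062 and 0.069 m and angle between pan's own z axis and vertical below 0.06 rad), for 0.2 s.
2. the blue fine sieve is seated fully in the white catch pan on the vibrator (all of step 1 and horizontal distance between fine and pan below 0.004 m and z of fine in the frame of pan between 0.0155 and 0.0205 m and angle between fine's own z axis and vertical below 0.08 rad), for 0.2 s.
3. the green medium sieve is seated fully in the blue fine sieve on the vibrator (all of step 1 and horizontal distance between medium and fine below 0.004 m and z of medium in the frame of fine between 0.0175 and 0.0225 m and angle between medium's own z axis and vertical below 0.08 rad), for 0.2 s.
4. the yellow coarse sieve is seated fully in the green medium sieve on the vibrator (all of step 1 and horizontal distance between coarse and medium below 0.004 m and z of coarse in the frame of medium between 0.0175 and 0.0225 m and angle between coarse's own z axis and vertical below 0.08 rad), for 0.2 s.
5. the black lid is seated fully in the yellow coarse sieve on the vibrator (all of step 1 and horizontal distance between lid and coarse below 0.004 m and z of lid in the frame of coarse between 0.0175 and 0.0225 m and angle between lid's own z axis and vertical below 0.08 rad), for 0.2 s.
At the end, for the whole second after the job is handed in: Pan upright on the platform, within 15 mm of its centre; fine, medium, coarse sieve and lid on it in that order, each within 4 mm of the axis of the part below, within 2.5 mm of its seated height, tilted under 0.08 rad; all released and at rest (all of step 5 and horizontal distance between fine and pan below 0.004 m and z of fine in the frame of pan between 0.0155 and 0.0205 m and angle between each of fine, medium, coarse's own z axis and vertical below 0.08 rad and horizontal distance between medium and fine below 0.004 m and z of medium in the frame of fine between 0.0175 and 0.0225 m and horizontal distance between coarse and medium below 0.004 m and z of coarse in the frame of medium between 0.0175 and 0.0225 m and linear speed of each of pan, fine, medium, coarse, lid below 0.02 m/s and angular speed of each of pan, fine, medium, coarse, lid below 0.2 rad/s); the robot touches nothing.
It fails at once if the jaw fragment is disturbed (moved more than 15 mm) (distance of jaw from where it was at the start of the episode above 0.015 m).
It fails at once if the acrylic cube is disturbed (moved more than 15 mm) (distance of cube from where it was at the start of the episode above 0.015 m).
It fails at once if the corked tube is disturbed (moved more than 15 mm or tipped) (distance of tube from where it was at the start of the episode above 0.015 m or angle between tube's own z axis and vertical above 0.4 rad).
It fails at once if the stack is slammed or pressed onto the vibrator with more than 40 N (contact force between pan and vibrator above 40 N).
It fails at once if a part of the sieve set is dropped onto the vibrator or the stack (over the vibrator it falls free of the fingers at more than 0.5 m/s, as from above about 13 mm) ((horizontal distance between pan and vibrator below 0.08 m and contact force between pan and the fingers below 0.05 N and linear speed of pan above 0.5 m/s) or (horizontal distance between fine and vibrator below 0.08 m and contact force between fine and the fingers below 0.05 N and linear speed of fine above 0.5 m/s) or (horizontal distance between medium and vibrator below 0.08 m and contact force between medium and the fingers below 0.05 N and linear speed of medium above 0.5 m/s) or (horizontal distance between coarse and vibrator below 0.08 m and contact force between coarse and the fingers below 0.05 N and linear speed of coarse above 0.5 m/s) or (horizontal distance between lid and vibrator below 0.08 m and contact force between lid and the fingers below 0.05 N and linear speed of lid above 0.5 m/s)).
It also fails if it takes over 115 s, if anything falls off the work surface, if the arm or the gripper's body presses on something with over 40 N, if the wrist force passes 120 N, or if a joint passes its speed limit or range.

## Robot

A 6-joint arm with a two-finger parallel gripper is mounted at the origin on the work surface. World frame = base frame: x ahead of the robot, y to its left, z up, the work surface at z = 0. Lengths are in m, angles in degrees, forces in N, time in s.
With the tool pointing down it reaches from about 0.3 to 0.85 m from the base axis. Payload 4.2 kg.
Tool frame: the origin (TCP) lies at the very end of the fingers, on their centre line; the grasp point (between the pads) lies 19 mm behind it; x points along the fingers, y is the direction in which the jaws open and shut, and the axes are right-handed (so a half turn about x gives the same grasp; the last joint's range is limited). The gripper opens to 91 mm and grips with 3 to 60 N. Pads are 32 mm wide; open, the fingers measure 118 mm over their backs; the gripper's body (76 mm by 178 mm) begins 60 mm behind the grasp point.
Start: joints at [72.594, 18.312, 89.639, -0, 72.044, -1.146], TCP at [0.161, 0.552, 0.214] pointing down, gripper open.
Joint ranges: [-177.97, 177.97], [-48.28, 115.42], [12.27, 149.76], [-77.06, 257.06], [2.81, 150.46], [-146.56, 146.56]. Speed limits (degrees/s): [147.25, 147.25, 180, 180, 180, 180].

## Interface

Orientations are given as a 3x3 rotation matrix whose columns are the frame's x, y, z axes.
In Python, from cell import arm gives the robot as it stands. The module is installed in compiled form; this text tells all that it offers.
- The arm moves only by the shell command python3 -m pendant 'ROWS' [FORCE]. ROWS is JSON, one flat list of numbers, 7 for each row, row after row: the shift along the tool's x, y, z in m, then the turn, a rotation vector about the tool's x, y, z in rad, then the gripper command: -1 is fully open, 1 is shut, values between are in proportion. A call has 1 to 12 rows; each row shifts and turns the pose as measured when the row begins, along the tool's axes as they then stand; what a row does not reach is not made up. A row lasts 1/10 s, in which the tool goes at most 50 mm and 8.59 degrees, less where a joint would pass 70% of its speed; a pose out of reach is approached as far as the arm can. A call is refused whole if a number of a shift passes 0.05 or a number of a turn 0.15, either way. A call with a gripper value outside its range is refused whole. The fingers move at their own pace and stop on an object; FORCE is the grip in N (left out, the last holds). Time passes only in rows, so rows that do not move let the fingers close. It gives the time, the measured TCP pose, the force and the opening at its end, in the units of the state.
- arm.read_state(): the state, without advancing time (a new reading comes with each control period).
- arm.snapshot(name): name is "scene" or "top" or "wrist"; returns a dict with "img" (384x512x3 uint8, red, green, blue), "mtx" (3x3 intrinsics, pixels), "R" (3x3) and "t" (3): a world point X has camera coordinates R X + t. Camera axes: x right, y down, z forward; pixel columns grow to the right and rows downward; lengths in m; the calibration is good to about 2 mm. A picture is of the moment at which its call begins. There is no depth.
- arm.close_job(): hands the job in, once; it reports no verdict.
Trained networks look in the newest picture that a camera, given by its name, has taken for a name from the list of things; names that differ only in an ending like _2 or _b are one class to them, and where a whole thing is asked for, a point or a joint stands for the part that bears it (a point fixed in the world has none). Each returns a list of dicts, best first, with "score" (0 to 1); they miss things now and then, are a little off and sometimes report something else, mostly with a low value. They report only what shows in the picture. A call takes as long as a camera call.
- arm.find_in(camera, thing): "rect" ([left, top, right, bottom] in pixels, round what is visible of it).
- arm.cut_out(camera, thing): "mask" (384x512 bool, what is visible of it) and "rect" ([left, top, right, bottom] in pixels, round what is visible of it).
- arm.mark_of(camera, thing): "uv" ([column, row] in pixels: a listed point, or the origin of a listed thing).
The state is a dict: "clock": time; "joint_pos": joint angles; "qd": joint speeds; "joint_torque": joint torques, N m; "ee_pos": TCP position; "ee_rot": TCP orientation; "contact_force": force on the tool from outside, world axes, zero at the start; "wrist_torque": the same for the moment, N m; "width": opening from 0.0 (shut) to 1.0 (fully open).
Only numpy, scipy, OpenCV 4.12 (cv2) and the standard library are available. Lean on these libraries where they do the work, as an engineer would, in place of code of your own. Each camera call takes 0.05 s, during which the arm holds its last target. There are 200 camera calls.

## Working session

There is one attempt and no reset: what is moved stays moved. The work goes in short steps, Python scripts to look and compute and a shell command to move; the robot and the scene stay as the last step left them, time stands still between calls to the robot, and variables do not carry over. Pictures are saved under pics/ and viewed, about 12 in all and at most 16, crops included, and the job is handed in when it is done.

```bash
mkdir -p pics
cat > h.py <<'E'
import numpy as np, cv2
from cell import arm
def snap(c,name=None):
    s=arm.snapshot(c)
    if name: cv2.imwrite(f'pics/{name}.png',s['img'][:,:,::-1])
    return s
def ray(s,uv):
    d=np.linalg.inv(s['mtx'])@[uv[0],uv[1],1]
    R=np.array(s['R']);return -R.T@s['t'],R.T@d
def atz(s,uv,z):
    o,d=ray(s,uv);return o+d*(z-o[2])/d[2]
def tri(l):
    A=np.zeros((3,3));b=np.zeros(3);
    for s,uv in l:
        o,d=ray(s,uv);d/=np.linalg.norm(d);P=np.eye(3)-np.outer(d,d);A+=P;b+=P@o
    x=np.linalg.solve(A,b)
    res=[np.linalg.norm((np.eye(3)-np.outer(d/np.linalg.norm(d),d/np.linalg.norm(d)))@(x-o)) for o,d in (ray(s,uv) for s,uv in l)]
    return x,max(res)
def proj(s,X):
    p=s['mtx']@(np.array(s['R'])@X+s['t']);return p[:2]/p[2]
E
python3 - <<'E'
from h import *
np.set_printoptions(precision=4,suppress=True)
st=arm.read_state();print(st)
S={c:snap(c,c+'0') for c in('scene','top','wrist')}
for c in S: print(c,'pos',-np.array(S[c]['R']).T@S[c]['t'])
for t in 'vibrator pan fine medium coarse lid jaw cube tube'.split():
    U={}
    for c in('scene','top'):
        r=arm.mark_of(c,t)
        print(t,c,[(np.round(q['uv'],1).tolist(),round(q['score'],2)) for q in r[:2]], [ (np.round(q['rect']).tolist(),round(q['score'],2)) for q in arm.find_in(c,t)[:2]])
        if r:U[c]=r[0]['uv']
    if len(U)==2: print('  tri',*tri([(S[c],U[c]) for c in U]), 'top z0',atz(S['top'],U['top'],0))
a=np.hstack([S['scene']['img'],S['top']['img']])
E
```

```text
{'clock': 0.0, 'joint_pos': array([72.5951, 18.3526, 89.7052, -0.0005, 72.0434, -1.1469]), 'qd': array([-0.1704, -0.0112, -0.0729, -0.0275,  0.0742, -0.1101]), 'joint_torque': array([ -0.0004, -41.2469, -23.1977,   0.0728,   0.0454,  -0.0001]), 'ee_pos': array([0.1608, 0.5515, 0.2131]), 'ee_rot': array([[-0.0005,  0.28  ,  0.96  ],
       [-0.0017,  0.96  , -0.28  ],
       [-1.    , -0.0018, -0.    ]]), 'contact_force': array([-0.0921, -0.5774, -0.6679]), 'wrist_torque': array([-0.0154, -0.0047, -0.046 ]), 'width': 0.998648080394743}
scene pos [1.13   0.0462 0.7381]
top pos [ 0.4122 -0.0068  1.1239]
wrist pos [0.0931 0.5719 0.3835]
vibrator scene [([134.4, 169.5], 0.68), ([208.3, 172.0], 0.27)] [([102.0, 134.0, 158.0, 194.0], 0.9)]
vibrator top [([360.8, 225.3], 0.78)] [([333.0, 194.0, 398.0, 259.0], 0.6), ([284.0, 173.0, 304.0, 194.0], 0.33)]
  tri [ 0.4407 -0.3111 -0.004 ] 0.0007231631110953728 top z0 [ 0.4408 -0.3107  0.    ]
pan scene [] [([296.0, 196.0, 323.0, 223.0], 0.58)]
pan top [([212.6, 179.2], 0.62), ([216.1, 220.2], 0.47)] [([201.0, 172.0, 222.0, 193.0], 0.78)]
fine sce
[... 944 characters left out ...]
38.3, 224.7], 0.89)] [([112.0, 207.0, 161.0, 245.0], 0.92), ([245.0, 208.0, 268.0, 226.0], 0.69)]
  tri [0.4304 0.3192 0.0274] 0.0007795788843173861 top z0 [0.4309 0.3282 0.    ]
cube scene [([286.2, 260.5], 0.64)] [([274.0, 237.0, 301.0, 273.0], 0.91)]
cube top [([224.2, 141.5], 0.52), ([257.6, 218.3], 0.19)] [([217.0, 128.0, 238.0, 149.0], 0.57)]
  tri [ 0.6806  0.0851 -0.006 ] 0.004551512003657905 top z0 [0.679  0.0892 0.    ]
tube scene [([254.4, 213.3], 0.49)] [([250.0, 194.0, 260.0, 220.0], 0.7)]
tube top [([254.6, 178.5], 0.43)] [([206.0, 208.0, 226.0, 227.0], 0.6), ([244.0, 208.0, 271.0, 229.0], 0.5)]
  tri [0.5697 0.0015 0.007 ] 0.0038196681640743006 top z0 [ 0.5709 -0.0023  0.    ]
```

Run:
```python
import cv2
a=cv2.imread('pics/top0.png')[110:280,90:420];cv2.imwrite('pics/top0c.png',cv2.resize(a,None,fx=2.4,fy=2.4,interpolation=2))
a=cv2.imread('pics/scene0.png')[110:290,80:440];cv2.imwrite('pics/scene0c.png',cv2.resize(a,None,fx=2.2,fy=2.2,interpolation=2))
```

```text
(no output)
```

View pics/top0c.png

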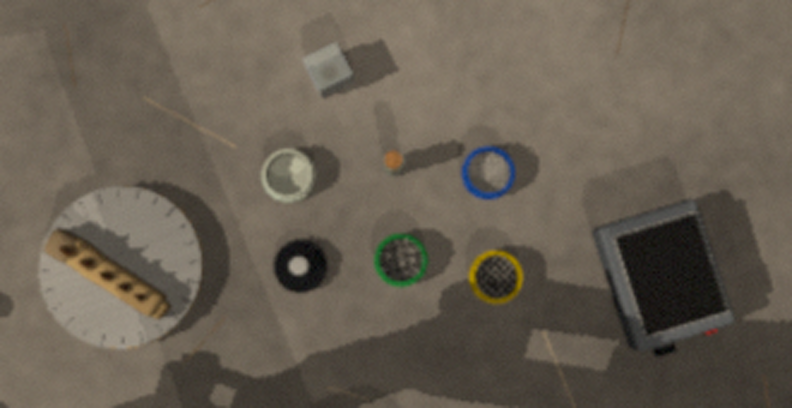

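View pics/scene0c.png

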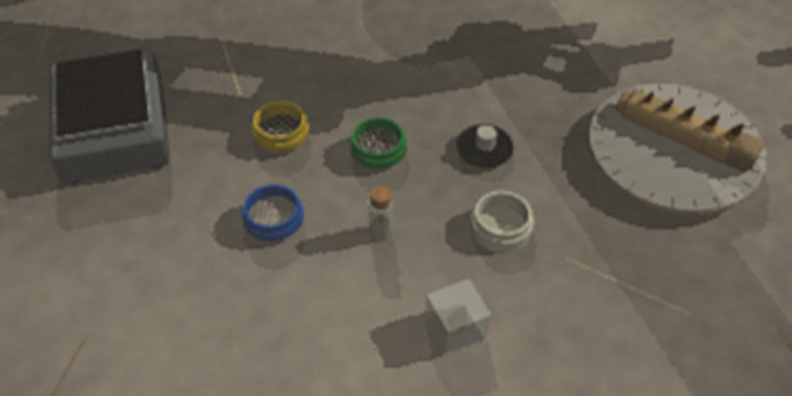

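The top view (384x512) shows the pan at (210,183), fine at (294,182), medium at (257,218), coarse at (297,225), the lid at (215,220) and the tube at (254,177). The vibrator is at the right, rotated about 15°. I'll fit the known circular profiles to the masks to get positions.

```bash
cat >> h.py <<'E'
from scipy.optimize import least_squares
_a=np.linspace(0,2*np.pi,72,endpoint=False);_c=np.c_[np.cos(_a),np.sin(_a)]
PROF={'pan':[(32,0),(32,16),(29,26)],'lid':[(20,0),(32,8),(32,12),(11,32)]}
for k in('fine','medium','coarse'):PROF[k]=[(20,0),(32,8),(32,18),(29,28)]
PTS={k:np.vstack([np.c_[_c*r,np.full(72,z)] for r,z in v])/1e3 for k,v in PROF.items()}
def feat(p):
    h=cv2.convexHull(np.asarray(p,np.float32));m=cv2.moments(h)
    l=h[:,0]
    return np.r_[m['m10']/m['m00'],m['m01']/m['m00'],l.min(0),l.max(0)]
W=np.array([2,2,.5,.5,.5,.5])
def mfeat(mask):
    n,lab,st,_=cv2.connectedComponentsWithStats(mask.astype(np.uint8)*1)
    cs=[c for i in range(1,n) if st[i,4]>10 for c in cv2.findContours((lab==i).astype(np.uint8),0,1)[0]]
    p=np.vstack(cs)[:,0].astype(float)
    p=np.vstack([p+d for d in((-.5,-.5),(.5,-.5),(-.5,.5),(.5,.5))])
    return feat(p)
def fit(thing,obs,x0,fixz=None):
    P=PTS[thing]
    def pr(s,X):
        q=(P+X)@np.array(s['R']).T+s['t'];q=q@s['mtx'].T;return q[:,:2]/q[:,2:]
    def f(x):
        X=np.r_[x[:2],fixz] if fixz is not None else x
        return np.hstack([W*(feat(pr(s,X))-m) for s,m in obs])
    r=least_squares(f,x0 if fixz is None else x0[:2],x_scale=.01,diff_step=1e-4)
    return r.x,np.sqrt(np.mean(r.fun**2))
E
python3 - <<'E'
from h import *
np.set_printoptions(precision=4,suppress=True)
S={c:snap(c) for c in('scene','top')}
X0=dict(pan=(.56,.12,0),fine=(.56,-.12,0),medium=(.45,-.008,0),coarse=(.44,-.12,0),lid=(.45,.112,0))
for t,x0 in X0.items():
    o=[]
    for c in S:
        r=arm.cut_out(c,t)
        print(t,c,[(np.round(q['rect']).tolist(),round(q['score'],2),int(q['mask'].sum())) for q in r[:2]])
        for q in r:
            u=proj(S[c],np.array(x0)+[0,0,.013]);R=q['rect']
            if abs((R[0]+R[2])/2-u[0])<14 and abs((R[1]+R[3])/2-u[1])<14: o.append((S[c],mfeat(q['mask'])));break
    if o: print('  fit',*fit(t,o,np.array(x0)),[fit(t,[q],np.array(x0),0.)[0] for q in o])
E
python3 -m pendant '[0,0,0,-0.142,0,0,-1, 0,0,0,-0.142,0,0,-1]'
```

```text
pan scene [([291.0, 193.0, 322.0, 226.0], 0.92, 665), ([102.0, 132.0, 160.0, 195.0], 0.21, 2877)]
pan top [([199.0, 170.0, 223.0, 194.0], 0.6, 393)]
  fit [0.5554 0.1256 0.0022] 0.19147051428079448 [array([0.5536, 0.1262]), array([0.5556, 0.1253])]
fine scene [([188.0, 193.0, 218.0, 220.0], 0.94, 571)]
fine top [([281.0, 174.0, 307.0, 194.0], 0.58, 398)]
  fit [ 0.5624 -0.1139  0.0016] 0.3011042407478323 [array([ 0.5611, -0.1137]), array([ 0.5628, -0.1148])]
medium scene [([239.0, 162.0, 266.0, 187.0], 0.55, 474)]
medium top [([250.0, 206.0, 268.0, 229.0], 0.68, 417), ([199.0, 172.0, 219.0, 193.0], 0.45, 384)]
  fit [ 0.4557 -0.0104 -0.0001] 0.256652903783609 [array([ 0.4559, -0.0098]), array([ 0.4557, -0.0112])]
coarse scene [([196.0, 157.0, 221.0, 180.0], 0.98, 484)]
coarse top [([285.0, 212.0, 310.0, 236.0], 0.68, 395)]
  fit [ 0.4397 -0.1239  0.0011] 0.21833897328785848 [array([ 0.4386, -0.1237]), array([ 0.4399, -0.1247])]
lid scene [([290.0, 166.0, 315.0, 187.0], 0.86, 415)]
lid top [([206.0, 207.0, 225.0, 229.0], 0.69, 395)]
  fit [0.4485 0.108  0.002 ] 0.16549064371858369 [array([0.4465, 0.1085]), array([0.4487, 0.1077])]
clock: 2.75
ee_pos: [0.161, 0.552, 0.214]
ee_rot: [[0.0, -0.01, 1.0], [0.0, 1.0, 0.01], [-1.0, 0.0, 0.0]]
contact_force: [-0.5, -0.9, -0.5]
width: 1.001
```

```bash
python3 -m pendant '[0,-0.0355,0.033,0,0,0,-1, 0,-0.0355,0.033,0,0,0,-1, 0,-0.0355,0.033,0,0,0,-1, 0,-0.0355,0.033,0,0,0,-1, 0,-0.0355,0.033,0,0,0,-1, 0,-0.0355,0.033,0,0,0,-1, 0,-0.0355,0.033,0,0,0,-1, 0,-0.0355,0.033,0,0,0,-1, 0,-0.0355,0.033,0,0,0,-1, 0,-0.0355,0.033,0,0,0,-1, 0,-0.0355,0.033,0,0,0,-1, 0,-0.0355,0.032,0,0,0,-1]' 30
cat >> h.py <<'E'
def look(t,x0,cams=('wrist',),fixz=None,name=None,tol=40):
    o=[]
    for c in cams:
        s=snap(c,name and name+c);r=arm.cut_out(c,t);u=proj(s,np.array(x0)+[0,0,.013])
        ok=False
        for q in r:
            R=q['rect']
            if np.hypot((R[0]+R[2])/2-u[0],(R[1]+R[3])/2-u[1])<tol: o.append((s,mfeat(q['mask'])));ok=True;break
        print(t,c,ok,'exp',np.round(u),[(np.round(q['rect']).tolist(),round(q['score'],2)) for q in r[:2]])
    if not o:return None
    return fit(t,o,np.array(x0),fixz)
E
python3 - <<'E'
from h import *
np.set_printoptions(precision=4,suppress=True)
st=arm.read_state();print(st['ee_pos'],st['clock'])
print(look('pan',(.555,.1255,.0),fixz=0.,name='pan1'), )
E
```

```text
clock: 3.95
ee_pos: [0.5729, 0.1242, 0.2142]
ee_rot: [[0.005, -0.024, 1.0], [0.007, 1.0, 0.024], [-1.0, 0.007, 0.005]]
contact_force: [0.8, 0.5, 0.2]
width: 0.996
[0.5729 0.1242 0.2142] 3.95
pan wrist True exp [255. 160.] [([232.0, 138.0, 281.0, 181.0], 0.79)]
(array([0.5543, 0.1271]), np.float64(0.27312541890783404))
```

View pics/pan1wrist.png

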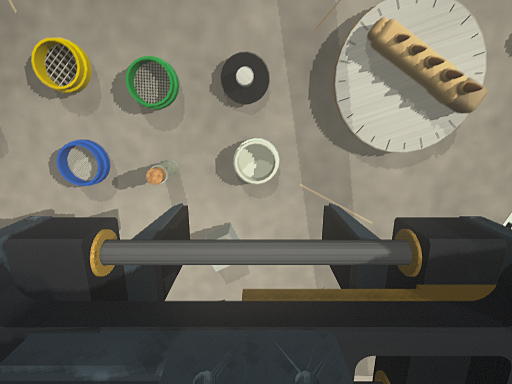

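```bash
python3 -m pendant '[0.04,0.001,-0.009,0.024,0,0,-1, 0.04,0.001,-0.009,0,0,0,-1, 0.04,0,0,0,0,0,-1, 0.03,0,0,0,0,0,-1,0,0,0,0,0,0,-1]'
python3 - <<'E'
from h import *
np.set_printoptions(precision=4,suppress=True)
st=arm.read_state();print(st['ee_pos'],st['clock'],st['ee_rot'])
E
```

```text
clock: 4.55
ee_pos: [0.5591, 0.125, 0.0608]
ee_rot: [[0.011, 0.01, 1.0], [0.008, 1.0, -0.011], [-1.0, 0.008, 0.011]]
contact_force: [0.3, -1.5, -0.2]
width: 0.998
[0.5591 0.125  0.0608] 4.55 [[ 0.0111  0.0104  0.9999]
 [ 0.0075  0.9999 -0.0105]
 [-0.9999  0.0076  0.011 ]]
```

```bash
python3 -m pendant '[0.03,0.001,-0.004,-0.01,0.011,-0.0075,-1, 0.02,0,0,0,0,0,-1, 0.007,0,0,0,0,0,-1, 0,0,0,0,0,0,-1]'
python3 - <<'E'
from h import *
np.set_printoptions(precision=4,suppress=True)
st=arm.read_state();print(st['ee_pos'],st['clock'],st['ee_rot'])
E
```

```text
clock: 4.95
ee_pos: [0.5584, 0.1291, 0.0077]
ee_rot: [[0.007, -0.001, 1.0], [0.002, 1.0, 0.001], [-1.0, 0.002, 0.007]]
contact_force: [-0.2, 0.2, 0.1]
width: 0.997
[0.5584 0.1291 0.0077] 4.95 [[ 0.0074 -0.0014  1.    ]
 [ 0.0021  1.      0.0014]
 [-1.      0.0021  0.0074]]
```

```bash
python3 -m pendant '[0.004,-0.003,-0.0035,0,0.007,-0.002,-1, 0,0,0,0,0,0,-1, 0,0,0,0,0,0,1, 0,0,0,0,0,0,1, 0,0,0,0,0,0,1, 0,0,0,0,0,0,1, 0,0,0,0,0,0,1]' 30
python3 - <<'E'
from h import *
np.set_printoptions(precision=4,suppress=True)
st=arm.read_state();print(st['ee_pos'],st['clock'],st['ee_rot'],st['width']*91)
E
```

```text
clock: 5.65
ee_pos: [0.5581, 0.1267, 0.009]
ee_rot: [[0.009, -0.001, 1.0], [0.002, 1.0, 0.001], [-1.0, 0.002, 0.009]]
contact_force: [0.7, 0.7, -1.0]
width: 0.697
[0.5581 0.1267 0.009 ] 5.65 [[ 0.0093 -0.0012  1.    ]
 [ 0.0019  1.      0.0012]
 [-1.      0.0019  0.0093]] 63.39064879834247
```

```bash
python3 -m pendant '[-0.01,0,0,0,0,0,1, -0.02,0,0,0,0,0,1, -0.04,0,0,0,0,0,1, -0.04,0,0,0,0,0,1, -0.03,0,0,0,0,0,1, 0,0,0,0,0,0,1, 0,0,0,0,0,0,1]'
python3 - <<'E'
from h import *
np.set_printoptions(precision=4,suppress=True)
st=arm.read_state();p=st['ee_pos'];print(p,st['clock'],st['ee_rot'],st['width']*91)
print(look('pan',p+[-.003,0,-.009],('wrist','scene','top'),name='pan2'))
for i in range(4): arm.snapshot('wrist');print(arm.read_state()['ee_pos'])
E
```

```text
clock: 6.35
ee_pos: [0.5557, 0.1262, 0.1561]
ee_rot: [[0.007, -0.001, 1.0], [0.001, 1.0, 0.001], [-1.0, 0.001, 0.007]]
contact_force: [-0.3, -0.7, -1.4]
width: 0.693
[0.5557 0.1262 0.1561] 6.35 [[ 0.0067 -0.0012  1.    ]
 [ 0.0015  1.      0.0011]
 [-1.      0.0015  0.0067]] 63.09146447880849
pan wrist True exp [255. 227.] [([211.0, 177.0, 305.0, 275.0], 0.95)]
pan scene True exp [315. 163.] [([298.0, 150.0, 332.0, 180.0], 0.66)]
pan top False exp [203. 176.] [([110.0, 203.0, 136.0, 228.0], 0.69), ([282.0, 174.0, 304.0, 195.0], 0.21)]
(array([0.5523, 0.1267, 0.1469]), np.float64(0.2583488738996504))
[0.5554 0.1262 0.1544]
[0.5555 0.1262 0.1546]
[0.5556 0.1262 0.1548]
[0.5558 0.1262 0.155 ]
```

View pics/pan2wrist.png

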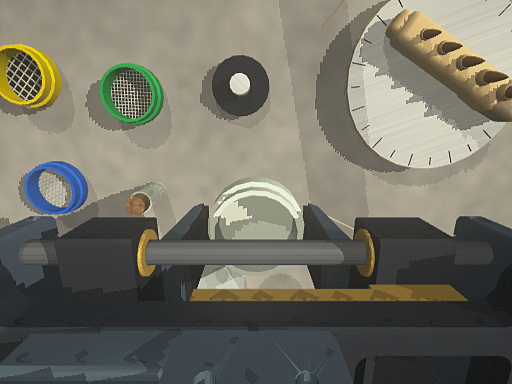

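The wrist picture shows the pan held level between the fingers, centred at about (256,226) and a few mm toward the base. Next I'll measure the platform.

Run:
```python
from h import *
np.set_printoptions(precision=4,suppress=True)
L=[]
for c,roi in(('top',(325,185,405,265)),('scene',(95,125,165,200))):
    s=snap(c);g=s['img'].max(2);m=np.zeros_like(g);x0,y0,x1,y1=roi
    m[y0:y1,x0:x1]=(g[y0:y1,x0:x1]<32)
    n,lab,st,cen=cv2.connectedComponentsWithStats(m,connectivity=4)
    k=1+np.argmax(st[1:,4]);cs=cv2.findContours((lab==k).astype(np.uint8),0,1)[0][0]
    r=cv2.minAreaRect(cs);print(c,st[k],cen[k],r)
    box=cv2.approxPolyDP(cv2.convexHull(cs),4,True)[:,0];print(box.tolist())
    L.append((s,cen[k]));print(atz(s,cen[k],.066))
    for b in box: print('  ',atz(s,b,.066)[:2])
    v=s['img'][y0:y1,x0:x1,::-1].copy();cv2.imwrite(f'pics/vib_{c}.png',cv2.resize(v,None,fx=5,fy=5,interpolation=2))
print(tri(L))
```

```text
top [ 348  201   43   47 1165] [369.394  223.9159] ((369.26446533203125, 223.83750915527344), (40.50216293334961, 32.62256622314453), 72.47442626953125)
[[378, 201], [390, 238], [360, 247], [348, 210]]
[ 0.4433 -0.3163  0.066 ]
   [ 0.5061 -0.3407]
   [ 0.4063 -0.3717]
   [ 0.3808 -0.2901]
   [ 0.48   -0.2584]Traceback (most recent call last):
  File "<stdin>", line 8, in <module>
    return _wrapfunc(a, 'argmax', axis=axis, out=out, **kwds)
    return bound(*args, **kwds)
ValueError: attempt to get argmax of an empty sequence
```

```bash
python3 -m pendant '[0,-0.03,-0.009,0,0,0,1, 0,-0.04,-0.010,0,0,0,1, 0,-0.04,-0.010,0,0,0,1, 0,-0.04,-0.010,0,0,0,1, 0,-0.04,-0.010,0,0,0,1, 0,-0.04,-0.010,0,0,0,1, 0,-0.04,-0.010,0,0,0,1, 0,-0.04,-0.010,0,0,0,1, 0,-0.04,-0.010,0,0,0,1, 0,-0.03,-0.010,0,0,0,1, 0,-0.02,-0.005,0,0,0,1, 0,0,0,0,0,0,1]'
python3 - <<'E'
from h import *
np.set_printoptions(precision=4,suppress=True)
st=arm.read_state();p=st['ee_pos'];print(p,st['clock'],st['ee_rot'],st['width']*91)
print(look('pan',p+[-.0035,0,-.009],('wrist','scene'),name='pan3'))
print(arm.mark_of('wrist','vibrator')[:1],arm.read_state()['ee_pos'])
s=snap('scene');v=s['img'][90:210,80:220,::-1];cv2.imwrite('pics/sc3.png',cv2.resize(v,None,fx=5,fy=5,interpolation=2))
E
```

```text
clock: 8.15
ee_pos: [0.4513, -0.2889, 0.1541]
ee_rot: [[0.012, -0.005, 1.0], [-0.0, 1.0, 0.005], [-1.0, -0.0, 0.012]]
contact_force: [0.4, 0.3, -0.1]
width: 0.695
[ 0.4513 -0.2889  0.1541] 8.15 [[ 0.0115 -0.0049  0.9999]
 [-0.0002  1.      0.0049]
 [-0.9999 -0.0003  0.0115]] 63.21992711194076
pan wrist True exp [255. 226.] [([209.0, 176.0, 307.0, 275.0], 0.57)]
pan scene True exp [126. 122.] [([113.0, 109.0, 139.0, 135.0], 0.96)]
(array([ 0.4478, -0.2886,  0.1445]), np.float64(0.8855308566801511))
[{'uv': [233.8, 174.8], 'score': 0.81}] [ 0.4522 -0.2853  0.1541]
```

View pics/pan3wrist.png

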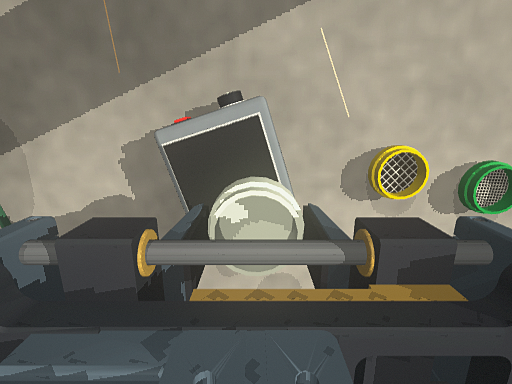

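Run:
```python
from h import *
np.set_printoptions(precision=4,suppress=True)
s=snap('wrist','v4');print(arm.mark_of('wrist','vibrator')[:1]);print([atz(s,q['uv'],0) for q in arm.mark_of('wrist','vibrator')[:1]])
g=s['img'].max(2);m=(g<40).astype(np.uint8);m[205:]=0;m[:90]=0;m[:,:140]=0;m[:,300:]=0
n,lab,st,cen=cv2.connectedComponentsWithStats(m,connectivity=4);o=1+np.argsort(-st[1:,4])[:3];print(st[o])
cs=np.vstack([c[:,0] for c in cv2.findContours((lab==o[0]).astype(np.uint8),0,1)[0]])
h=cv2.approxPolyDP(cv2.convexHull(cs),3,True)[:,0];print(h.tolist(),[atz(s,b,.066)[:2] for b in h])
cv2.imwrite('pics/v4c.png',cv2.resize(s['img'][90:210,130:310,::-1],None,fx=4,fy=4,interpolation=2))
print(arm.read_state()['ee_pos'])
```

```text
[{'uv': [229.4, 173.6], 'score': 0.71}]
[array([ 0.4451, -0.3168,  0.    ])]
[[214  98   1   1   1]
 [230 101   1   1   1]
 [180 196   1   1   1]]
[[214, 98]] [array([ 0.3615, -0.3235])]
[ 0.4522 -0.2857  0.1542]
```

View pics/v4c.png

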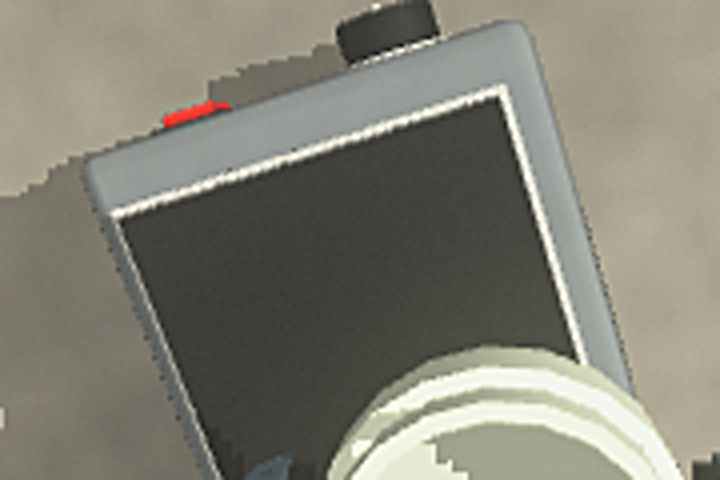

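The crop shows the platform's front corners at (158.8,143.3) and (255.8,111.5) in full-image pixels.

Run:
```python
from h import *
np.set_printoptions(precision=4,suppress=True)
s=snap('wrist')
for z in(.062,.066):
    a,b=[atz(s,u,z)[:2] for u in((158.8,143.3),(255.8,111.5))]
    d=(a-b);L=np.linalg.norm(d);d/=L;n=np.array([-d[1],d[0]]);n*=np.sign(n[0]);print(z,a,b,L,(a+b)/2+n*.06)
print([atz(s,q['uv'],0) for q in arm.mark_of('wrist','vibrator')[:1]],arm.read_state()['ee_pos'])
```

```text
0.062 [ 0.4033 -0.3792] [ 0.3728 -0.2855] 0.09862128323069294 [ 0.4451 -0.3138]
0.066 [ 0.403  -0.3778] [ 0.3729 -0.2855] 0.0971135687645728 [ 0.445  -0.3131]
[array([ 0.443 , -0.3109,  0.    ])] [ 0.4521 -0.2859  0.1542]
```

```bash
python3 -m pendant '[0.01,-0.014,-0.003,0,0.01,0,1, 0.02,-0.012,-0.002,0,0,0,1, 0.02,-0.002,0,0,0,0,1, 0.01,0,0,0,0,0,1, 0,0,0,0,0,0,1, 0,0,0,0,0,0,1]'
python3 - <<'E'
from h import *
np.set_printoptions(precision=4,suppress=True)
st=arm.read_state();p=st['ee_pos'];print(p,st['clock'],st['ee_rot'],st['width']*91)
print(look('pan',p+[-.0035,0,-.009],('wrist','scene'),name='pan4'),arm.read_state()['ee_pos'])
E
```

```text
clock: 9.3
ee_pos: [0.4476, -0.3181, 0.0905]
ee_rot: [[0.0, -0.011, 1.0], [-0.001, 1.0, 0.011], [-1.0, -0.001, 0.0]]
contact_force: [0.4, 0.3, -1.7]
width: 0.696
[ 0.4476 -0.3181  0.0905] 9.3 [[ 0.0001 -0.0109  0.9999]
 [-0.0014  0.9999  0.0109]
 [-1.     -0.0014  0.0001]] 63.32993552810001
pan wrist True exp [255. 226.] [([209.0, 178.0, 305.0, 276.0], 0.84)]
pan scene True exp [121. 141.] [([106.0, 127.0, 134.0, 155.0], 0.79), ([194.0, 158.0, 223.0, 180.0], 0.6)]
(array([ 0.4438, -0.3181,  0.0819]), np.float64(1.6070193538669915)) [ 0.448  -0.318   0.0914]
```

```bash
python3 -m pendant '[0.005,0.004,0,0,0,0,1, 0.004,0,0,0,0,0,1, 0.003,0,0,0,0,0,1, 0.002,0,0,0,0,0,1]'; python3 -m pendant '[0.002,0,0,0,0,0,1, 0.002,0,0,0,0,0,1]'
```

```text
clock: 9.9
ee_pos: [0.4489, -0.3137, 0.0781]
ee_rot: [[0.005, -0.012, 1.0], [-0.004, 1.0, 0.012], [-1.0, -0.004, 0.004]]
contact_force: [-0.2, -0.1, -0.5]
width: 0.691
clock: 10.1
ee_pos: [0.4489, -0.3137, 0.0748]
ee_rot: [[0.004, -0.012, 1.0], [-0.004, 1.0, 0.012], [-1.0, -0.004, 0.004]]
contact_force: [-4.3, 2.3, 19.8]
width: 0.697
```

Run:
```python
from h import *
np.set_printoptions(precision=4,suppress=True)
for i in range(3):
    arm.snapshot('scene');st=arm.read_state();print(st['ee_pos'],st['contact_force'],st['clock'])
```

```text
[ 0.4489 -0.3137  0.0749] [-2.3983  0.7026  7.7048] 10.15
[ 0.4489 -0.3137  0.0749] [-1.6551  1.2106  6.8957] 10.2
[ 0.4489 -0.3137  0.0749] [-3.0885  0.4878  8.0757] 10.25
```

```bash
python3 -m pendant '[0,0,0,0,0,0,1, 0,0,0,0,0,0,-1, 0,0,0,0,0,0,-1, 0,0,0,0,0,0,-1, -0.02,0,0,0,0,0,-1, -0.04,0,0,0,0,0,-1, -0.04,0,0,0,0,0,-1, -0.03,0.01,-0.01,0,0,0,-1, 0,0.03,0.0,0,0,0,-1, 0,0,0,0,0,0,-1]'
python3 - <<'E'
from h import *
np.set_printoptions(precision=4,suppress=True)
st=arm.read_state();p=st['ee_pos'];print(p,st['clock'])
X=(.445,-.3135,.066)
print(look('pan',X,('wrist',),name='pan5',fixz=.066));print(look('pan',X,('scene',),fixz=.066));print(look('pan',X,('scene','wrist')))
E
```

```text
clock: 11.25
ee_pos: [0.4376, -0.2729, 0.2083]
ee_rot: [[0.003, -0.01, 1.0], [-0.003, 1.0, 0.01], [-1.0, -0.003, 0.003]]
contact_force: [0.8, -0.8, -0.3]
width: 0.998
[ 0.4376 -0.2729  0.2083] 11.25
pan wrist True exp [220. 191.] [([194.0, 164.0, 249.0, 220.0], 0.97)]
(array([ 0.4456, -0.3134]), np.float64(0.12296045757662226))
pan scene True exp [125. 147.] [([110.0, 130.0, 142.0, 158.0], 0.75)]
(array([ 0.4455, -0.3147]), np.float64(0.18054690520511119))
pan scene True exp [125. 147.] [([188.0, 196.0, 220.0, 219.0], 0.72), ([109.0, 134.0, 139.0, 157.0], 0.69)]
pan wrist True exp [222. 191.] [([198.0, 163.0, 250.0, 220.0], 0.92)]
(array([ 0.445 , -0.3135,  0.0676]), np.float64(0.5228390024383629))
```

View pics/pan5wrist.png

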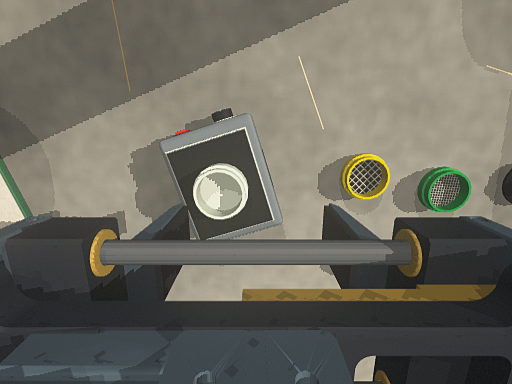

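```bash
python3 -m pendant '[0,0.03,0.024,-0.01,0,0,-1, 0,0.038,0.03,0,0,0,-1, 0,0.038,0.03,0,0,0,-1, 0.02,0.032,0.024,0,0,0,-1, 0.03,0.01,0.007,0,0,0,-1, 0,0,0,0,0,0,-1, 0,0,0,0,0,0,-1]'
python3 - <<'E'
from h import *
np.set_printoptions(precision=4,suppress=True)
X=(.562,-.114,0)
print(look('fine',X,('wrist',),fixz=0.));print(look('fine',X,('wrist','scene')))
st=arm.read_state();p=st['ee_pos'];print(p,st['clock'],st['ee_rot'])
E
```

```text
clock: 12.35
ee_pos: [0.5559, -0.1245, 0.1533]
ee_rot: [[0.001, -0.013, 1.0], [-0.004, 1.0, 0.013], [-1.0, -0.004, 0.0]]
contact_force: [-0.0, -0.1, 0.7]
width: 1.002
fine wrist False exp [264. 188.] []
None
fine wrist True exp [265. 188.] [([242.0, 164.0, 296.0, 218.0], 0.67)]
fine scene True exp [203. 206.] [([190.0, 193.0, 218.0, 222.0], 0.81)]
(array([ 0.5624, -0.1116,  0.    ]), np.float64(0.2731039576389445))
[ 0.5558 -0.1252  0.1543] 12.65 [[ 0.0028 -0.0108  0.9999]
 [-0.0045  0.9999  0.0108]
 [-1.     -0.0045  0.0028]]
```

```bash
python3 -m pendant '[0.03,0.007,0.004,-0.01,0,0,-1, 0.04,0.005,0.003,0,0,0,-1, 0.03,0,0,0,0,0,-1, 0.02,0,0,0,0,0,-1, 0,0,0,0,0,0,-1]'
python3 - <<'E'
from h import *
np.set_printoptions(precision=4,suppress=True)
arm.snapshot('scene')
st=arm.read_state();p=st['ee_pos'];print(p,st['clock'],st['ee_rot'])
E
```

```text
clock: 13.15
ee_pos: [0.5666, -0.1175, 0.0366]
ee_rot: [[0.015, -0.016, 1.0], [-0.008, 1.0, 0.016], [-1.0, -0.008, 0.015]]
contact_force: [-0.3, 0.8, 1.1]
width: 0.998
[ 0.5677 -0.1177  0.0381] 13.2 [[ 0.0181 -0.0162  0.9997]
 [-0.0084  0.9998  0.0164]
 [-0.9998 -0.0087  0.018 ]]
```

```bash
python3 -m pendant '[0.015,0.005,-0.005,0.016,0.018,0.008,-1, 0.01,0,0,0,0,0,-1, 0.004,0,0,0,0,0,-1, 0,0,0,0,0,0,-1]'
python3 - <<'E'
from h import *
np.set_printoptions(precision=4,suppress=True)
arm.snapshot('scene')
st=arm.read_state();p=st['ee_pos'];print(p,st['clock'],st['ee_rot'])
E
```

```text
clock: 13.6
ee_pos: [0.5653, -0.1138, 0.0109]
ee_rot: [[0.006, 0.002, 1.0], [-0.002, 1.0, -0.002], [-1.0, -0.002, 0.006]]
contact_force: [0.9, -0.2, -0.6]
width: 1.001
[ 0.5655 -0.1139  0.0113] 13.65 [[ 0.0069  0.0022  1.    ]
 [-0.0018  1.     -0.0022]
 [-1.     -0.0018  0.0069]]
```

```bash
python3 -m pendant '[0.007,0.001,-0.004,0,0.006,0.002,-1, 0.003,0,-0.001,0,0.003,0,-1, 0.001,0,0,0,0,0,-1, 0,0,0,0,0,0,1, 0,0,0,0,0,0,1, 0,0,0,0,0,0,1, 0,0,0,0,0,0,1, 0,0,0,0,0,0,1]' 30
python3 - <<'E'
from h import *
np.set_printoptions(precision=4,suppress=True)
arm.snapshot('scene')
st=arm.read_state();p=st['ee_pos'];print(p,st['clock'],st['ee_rot'],st['width']*91)
E
```

```text
clock: 14.45
ee_pos: [0.5612, -0.113, 0.0007]
ee_rot: [[-0.0, 0.002, 1.0], [-0.0, 1.0, -0.002], [-1.0, -0.0, -0.0]]
contact_force: [0.8, 0.7, -1.9]
width: 0.692
[ 0.5612 -0.113   0.0006] 14.5 [[-0.0002  0.0021  1.    ]
 [-0.0002  1.     -0.0021]
 [-1.     -0.0002 -0.0002]] 63.01225046613221
```

```bash
python3 -m pendant '[-0.01,0,0,0,0,0,1, -0.03,0,0,0,0,0,1, -0.04,0,0,0,0,0,1, -0.04,0,0,0,0,0,1, -0.03,-0.02,-0.012,0,0,0,1, 0,-0.036,-0.021,0,0,0,1, 0,-0.036,-0.021,0,0,0,1, 0,-0.036,-0.021,0,0,0,1,  0,-0.036,-0.021,0,0,0,1, 0,-0.02,-0.012,0,0,0,1, 0,-0.005,0,0,0,0,1, 0,0,0,0,0,0,1]'
python3 - <<'E'
from h import *
np.set_printoptions(precision=4,suppress=True)
for i in range(3):
    arm.snapshot('top')
    st=arm.read_state();p=st['ee_pos'];print(p,st['clock'])
print(look('fine',p+[.001,.0005,-.001],('wrist','scene'),name='fine2'))
print(look('fine',p+[.001,.0005,-.001],('wrist',),fixz=p[2]-.001))
st=arm.read_state();p=st['ee_pos'];print(p,st['clock'],st['ee_rot'],st['width']*91)
E
```

```text
clock: 15.7
ee_pos: [0.451, -0.3085, 0.1663]
ee_rot: [[0.009, -0.001, 1.0], [-0.006, 1.0, 0.001], [-1.0, -0.006, 0.009]]
contact_force: [0.2, 0.3, -0.7]
width: 0.698
[ 0.4511 -0.308   0.1663] 15.75
[ 0.4514 -0.3073  0.166 ] 15.8
[ 0.4515 -0.307   0.1659] 15.85
fine wrist True exp [255. 238.] [([204.0, 190.0, 308.0, 288.0], 0.78)]
fine scene True exp [116. 116.] [([98.0, 103.0, 127.0, 126.0], 0.64)]
(array([ 0.4523, -0.3068,  0.165 ]), np.float64(1.15966987324964))
fine wrist True exp [255. 238.] [([203.0, 190.0, 307.0, 289.0], 0.8)]
(array([ 0.4522, -0.3065]), np.float64(0.6382590166756718))
[ 0.4513 -0.3073  0.1656] 16.15 [[ 0.008  -0.0037  1.    ]
 [-0.0059  1.      0.0037]
 [-1.     -0.006   0.008 ]] 63.23273557599736
```

View pics/fine2wrist.png

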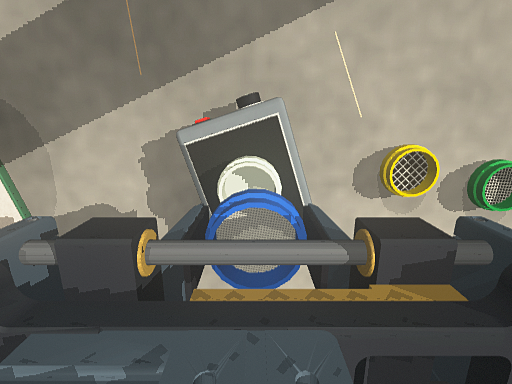

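```bash
python3 -m pendant '[0.02,-0.003,-0.004,0.003,0.008,0.006,1, 0.02,-0.003,-0.003,0,0,0,1, 0.01,0,0,0,0,0,1, 0,0,0,0,0,0,1, 0,0,0,0,0,0,1]'
python3 - <<'E'
from h import *
np.set_printoptions(precision=4,suppress=True)
for i in range(2):
    arm.snapshot('top');st=arm.read_state();p=st['ee_pos'];print(p,st['clock'],st['contact_force'])
print(st['ee_rot'])
E
```

```text
clock: 16.65
ee_pos: [0.4463, -0.3128, 0.1152]
ee_rot: [[0.002, -0.003, 1.0], [-0.001, 1.0, 0.003], [-1.0, -0.001, 0.002]]
contact_force: [1.0, 0.6, -0.5]
width: 0.696
[ 0.4463 -0.3128  0.1153] 16.7 [ 0.7114 -0.0168 -0.6316]
[ 0.4464 -0.313   0.1156] 16.75 [ 0.7625  0.4255 -1.4868]
[[ 0.0028 -0.003   1.    ]
 [-0.0016  1.      0.003 ]
 [-1.     -0.0016  0.0028]]
```

```bash
python3 -m pendant '[0.008,-0.001,-0.002,0,0.002,0.001,1, 0.006,0,0,0,0,0,1, 0,0,0,0,0,0,1, 0,0,0,0,0,0,1]'
python3 - <<'E'
from h import *
np.set_printoptions(precision=4,suppress=True)
for i in range(2):
    arm.snapshot('top');st=arm.read_state();p=st['ee_pos'];print(p,st['clock'],st['contact_force'])
print(st['ee_rot'])
E
```

```text
clock: 17.15
ee_pos: [0.4452, -0.3145, 0.1019]
ee_rot: [[0.003, -0.003, 1.0], [-0.002, 1.0, 0.003], [-1.0, -0.002, 0.003]]
contact_force: [-0.2, -0.2, 0.1]
width: 0.699
[ 0.4452 -0.3145  0.102 ] 17.2 [-0.1771 -0.5563 -0.0467]
[ 0.4452 -0.3145  0.1021] 17.25 [-0.8035  0.0908 -0.4559]
[[ 0.0033 -0.0032  1.    ]
 [-0.0024  1.      0.0032]
 [-1.     -0.0024  0.0033]]
```

```bash
python3 -m pendant '[0.005,0,-0.001,0,0.003,0.002,1, 0.004,0,0,0,0,0,1, 0.003,0,0,0,0,0,1, 0.002,0,0,0,0,0,1]'
```

```text
clock: 17.65
ee_pos: [0.4445, -0.3148, 0.0874]
ee_rot: [[0.001, -0.003, 1.0], [-0.001, 1.0, 0.003], [-1.0, -0.001, 0.001]]
contact_force: [-0.0, -0.2, -1.3]
width: 0.697
```

```bash
python3 -m pendant '[0.0015,0.001,0,0,0,0,1, 0.001,0,0,0,0,0,1, 0.001,0,0,0,0,0,1]'
```

```text
clock: 17.95
ee_pos: [0.4443, -0.3135, 0.0845]
ee_rot: [[0.0, -0.003, 1.0], [-0.001, 1.0, 0.003], [-1.0, -0.001, 0.0]]
contact_force: [-3.4, 1.9, 12.2]
width: 0.698
```

```bash
python3 -m pendant '[0,0,0,0,0,0,1, 0,0,0,0,0,0,-1, 0,0,0,0,0,0,-1, 0,0,0,0,0,0,-1, -0.02,0,0,0,0,0,-1, -0.04,0,0,0,0,0,-1, -0.04,0,0,0,0,0,-1, -0.02,0.01,0,0,0,0,-1, 0,0.03,0.0,0,0,0,-1, 0,0,0,0,0,0,-1]'
python3 - <<'E'
from h import *
np.set_printoptions(precision=4,suppress=True)
X=(.445,-.3135,.084)
print(look('fine',X,('wrist','scene'),name='fine5'));print(look('fine',X,fixz=.084))
st=arm.read_state();p=st['ee_pos'];print(p,st['clock'],st['ee_rot'])
E
```

```text
clock: 18.95
ee_pos: [0.4442, -0.2728, 0.2085]
ee_rot: [[0.0, -0.002, 1.0], [0.001, 1.0, 0.002], [-1.0, 0.001, 0.0]]
contact_force: [-0.7, -1.0, -0.7]
width: 0.996
fine wrist True exp [218. 190.] [([188.0, 162.0, 248.0, 220.0], 0.78)]
fine scene True exp [123. 141.] [([106.0, 132.0, 137.0, 151.0], 0.64), ([273.0, 238.0, 304.0, 274.0], 0.35)]
(array([ 0.4455, -0.3129,  0.0852]), np.float64(0.40029949706682894))
fine wrist True exp [220. 190.] [([190.0, 164.0, 254.0, 222.0], 0.82)]
(array([ 0.4457, -0.313 ]), np.float64(0.22284916106328642))
[ 0.4442 -0.2755  0.2071] 19.25 [[-0.0018  0.0006  1.    ]
 [ 0.0002  1.     -0.0006]
 [-1.      0.0002 -0.0018]]
```

```bash
python3 -c "
import cv2
a=cv2.imread('pics/fine5scene.png')[100:200,80:200];b=cv2.imread('pics/fine5wrist.png')[100:260,130:290]
import numpy as np
cv2.imwrite('pics/f5.png',np.hstack([cv2.resize(a,(480,400)),cv2.resize(b,(310,400))[:,:]]))"
```

```text
(no output)
```

View pics/f5.png

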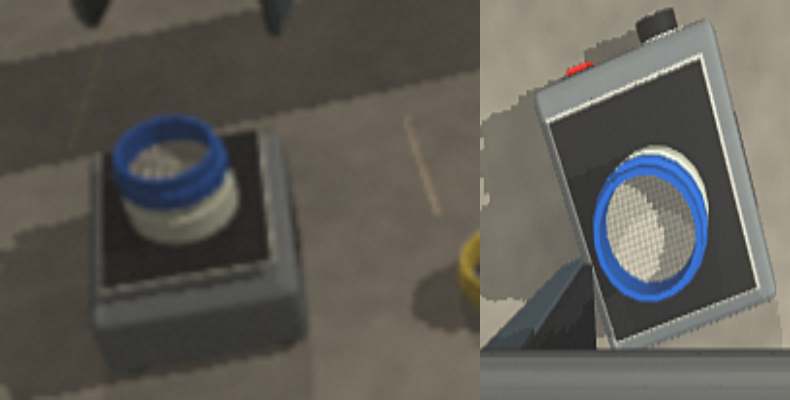

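The views show the blue sieve seated level on the pan. The fit gives (0.4455,-0.313,0.085) against an expected z of 0.084. Next is the medium sieve.

```bash
python3 -m pendant '[0,0.03,0.002,0,0,0,-1, 0,0.045,0.002,0,0,0,-1, 0,0.045,0.002,0,0,0,-1, 0,0.045,0.002,0,0,0,-1, 0.02,0.045,0.002,0,0,0,-1, 0.03,0.035,0.002,0,0,0,-1, 0,0.012,0,0,0,0,-1, 0,0,0,0,0,0,-1, 0,0,0,0,0,0,-1]'
python3 - <<'E'
from h import *
np.set_printoptions(precision=4,suppress=True)
X=(.4557,-.0105,0)
print(look('medium',X,('wrist',),fixz=0.));print(look('medium',X,('wrist','scene')))
st=arm.read_state();p=st['ee_pos'];print(p,st['clock'],st['ee_rot'])
E
```

```text
clock: 20.15
ee_pos: [0.46, -0.0168, 0.1534]
ee_rot: [[-0.003, 0.01, 1.0], [-0.002, 1.0, -0.01], [-1.0, -0.002, -0.003]]
contact_force: [-0.1, -1.6, -0.5]
width: 1.002
medium wrist True exp [260. 180.] [([232.0, 153.0, 288.0, 209.0], 0.91)]
(array([ 0.4562, -0.0091]), np.float64(0.14243461126881082))
medium wrist True exp [261. 179.] [([236.0, 154.0, 294.0, 206.0], 0.75)]
medium scene True exp [251. 175.] [([238.0, 163.0, 266.0, 186.0], 0.77), ([248.0, 196.0, 260.0, 221.0], 0.57)]
(array([ 0.4563, -0.0088,  0.    ]), np.float64(0.31079066033803765))
[ 0.4599 -0.0169  0.1535] 20.45 [[-0.002   0.0114  0.9999]
 [-0.0014  0.9999 -0.0114]
 [-1.     -0.0014 -0.0019]]
```

```bash
python3 -m pendant '[0.03,0.004,-0.003,-0.011,0,0,-1, 0.04,0.003,-0.002,0,0,0,-1, 0.03,0,-0.001,0,0,0,-1, 0.02,0,-0.001,0,0,0,-1, 0,0,0,0,0,0,-1]'
python3 - <<'E'
from h import *
np.set_printoptions(precision=4,suppress=True)
arm.snapshot('scene')
st=arm.read_state();p=st['ee_pos'];print(p,st['clock'],st['ee_rot'])
E
```

```text
clock: 20.95
ee_pos: [0.4566, -0.0129, 0.033]
ee_rot: [[0.008, 0.005, 1.0], [-0.002, 1.0, -0.005], [-1.0, -0.002, 0.008]]
contact_force: [-0.4, -0.4, 0.6]
width: 0.994
[ 0.4578 -0.013   0.0343] 21.0 [[ 0.0107  0.0046  0.9999]
 [-0.0026  1.     -0.0046]
 [-0.9999 -0.0025  0.0107]]
```

```bash
python3 -m pendant '[0.015,0.003,-0.003,-0.005,0.012,0.003,-1, 0.01,0,0,0,0.003,0,-1, 0.005,0,0,0,0,0,-1, 0,0,0,0,0,0,-1]'
python3 - <<'E'
from h import *
np.set_printoptions(precision=4,suppress=True)
arm.snapshot('scene')
st=arm.read_state();p=st['ee_pos'];print(p,st['clock'],st['ee_rot'])
E
```

```text
clock: 21.4
ee_pos: [0.4582, -0.0104, 0.005]
ee_rot: [[0.002, 0.0, 1.0], [0.0, 1.0, -0.0], [-1.0, 0.0, 0.002]]
contact_force: [0.5, 0.0, -0.2]
width: 0.997
[ 0.4584 -0.0104  0.0053] 21.45 [[ 0.0026  0.0001  1.    ]
 [ 0.0003  1.     -0.0001]
 [-1.      0.0003  0.0026]]
```

```bash
python3 -m pendant '[0.003,0.001,-0.003,0,0.003,0,-1, 0.001,0,-0.001,0,0,0,-1, 0,0,0,0,0,0,-1, 0,0,0,0,0,0,1, 0,0,0,0,0,0,1, 0,0,0,0,0,0,1, 0,0,0,0,0,0,1, 0,0,0,0,0,0,1]' 30
python3 - <<'E'
from h import *
np.set_printoptions(precision=4,suppress=True)
arm.snapshot('scene')
st=arm.read_state();p=st['ee_pos'];print(p,st['clock'],st['ee_rot'],st['width']*91)
E
```

```text
clock: 22.25
ee_pos: [0.4551, -0.0093, 0.0023]
ee_rot: [[0.003, -0.0, 1.0], [0.0, 1.0, 0.0], [-1.0, 0.0, 0.003]]
contact_force: [-0.7, -0.4, -1.4]
width: 0.701
[ 0.4551 -0.0093  0.0023] 22.3 [[ 0.0025 -0.0001  1.    ]
 [ 0.0001  1.      0.0001]
 [-1.      0.0001  0.0025]] 63.80427020288235
```

```bash
python3 -m pendant '[-0.01,0,0,0,0,0,1, -0.03,0,0,0,0,0,1, -0.04,0,0,0,0,0,1, -0.045,-0.02,0,0,0,0,1, -0.03,-0.035,-0.001,0,0,0,1, 0,-0.045,-0.002,0,0,0,1, 0,-0.045,-0.002,0,0,0,1, 0,-0.045,-0.002,0,0,0,1,  0,-0.045,-0.002,0,0,0,1, 0,-0.04,-0.002,0,0,0,1, 0,-0.02,0,0,0,0,1, 0,0,0,0,0,0,1]'
python3 - <<'E'
from h import *
np.set_printoptions(precision=4,suppress=True)
for i in range(3):
    arm.snapshot('top')
    st=arm.read_state();p=st['ee_pos']
    if i!=1:print(p,st['clock'])
print(look('medium',p+[.001,.0,-.0023],('wrist','scene'),name='med2'))
st=arm.read_state();p=st['ee_pos'];print(p,st['clock'],st['ee_rot'],st['width']*91)
print(look('medium',p+[.001,.0,-.0023],('wrist',),fixz=p[2]-.0023))
E
```

```text
clock: 23.5
ee_pos: [0.4437, -0.3162, 0.1734]
ee_rot: [[0.01, -0.004, 1.0], [-0.007, 1.0, 0.004], [-1.0, -0.007, 0.01]]
contact_force: [0.2, 0.6, -0.9]
width: 0.694
[ 0.4435 -0.3149  0.1733] 23.55
[ 0.4436 -0.3127  0.173 ] 23.65
medium wrist True exp [255. 237.] [([206.0, 189.0, 306.0, 290.0], 0.98)]
medium scene True exp [113. 111.] [([96.0, 98.0, 125.0, 123.0], 0.94), ([270.0, 240.0, 302.0, 271.0], 0.34)]
(array([ 0.4445, -0.3125,  0.1706]), np.float64(0.9480275305826721))
[ 0.4441 -0.3124  0.173 ] 23.85 [[ 0.0096 -0.0087  0.9999]
 [-0.0053  0.9999  0.0088]
 [-0.9999 -0.0054  0.0096]] 63.31367125457861
medium wrist True exp [255. 237.] [([205.0, 190.0, 309.0, 290.0], 0.6)]
(array([ 0.4449, -0.312 ]), np.float64(0.3393293935176939))
```

```bash
python3 -m pendant '[0.02,-0.001,0,0.009,0.01,0.005,1, 0.018,0,0,0,0,0,1, 0.006,0,0,0,0,0,1, 0,0,0,0,0,0,1, 0,0,0,0,0,0,1]'
python3 - <<'E'
from h import *
np.set_printoptions(precision=4,suppress=True)
for i in range(2):
    arm.snapshot('top');st=arm.read_state();p=st['ee_pos'];print(p,st['clock'],st['contact_force'])
print(st['ee_rot'])
E
```

```text
clock: 24.45
ee_pos: [0.4458, -0.3124, 0.1295]
ee_rot: [[0.002, -0.003, 1.0], [-0.002, 1.0, 0.003], [-1.0, -0.002, 0.002]]
contact_force: [0.2, 0.5, 0.6]
width: 0.698
[ 0.4459 -0.3125  0.1297] 24.5 [-0.037   0.4289 -0.3268]
[ 0.446  -0.3126  0.1298] 24.55 [ 0.646  -0.223   0.1191]
[[ 0.0026 -0.0023  1.    ]
 [-0.0026  1.      0.0024]
 [-1.     -0.0026  0.0026]]
```

```bash
python3 -m pendant '[0.006,-0.001,-0.002,0,0.003,0.003,1, 0.004,0,0,0,0,0,1, 0.001,0,0,0,0,0,1, 0,0,0,0,0,0,1]'
python3 - <<'E'
from h import *
np.set_printoptions(precision=4,suppress=True)
arm.snapshot('top');st=arm.read_state();p=st['ee_pos'];print(p,st['clock'],st['contact_force'])
E
```

```text
clock: 24.95
ee_pos: [0.4444, -0.3143, 0.1193]
ee_rot: [[0.002, -0.002, 1.0], [-0.001, 1.0, 0.002], [-1.0, -0.001, 0.002]]
contact_force: [0.4, -0.0, -0.6]
width: 0.698
[ 0.4444 -0.3144  0.1194] 25.0 [ 0.5037 -0.8634 -0.2302]
```

```bash
python3 -m pendant '[0.004,0.001,0,0,0.002,0.001,1, 0.003,0,0,0,0,0,1, 0.002,0,0,0,0,0,1, 0.001,0,0,0,0,0,1]'
```

```text
clock: 25.4
ee_pos: [0.4445, -0.3133, 0.1088]
ee_rot: [[-0.0, -0.002, 1.0], [-0.0, 1.0, 0.002], [-1.0, -0.0, -0.0]]
contact_force: [-1.0, 0.0, -0.2]
width: 0.701
```

```bash
python3 -m pendant '[0.0012,0,0,0,0,0,1, 0.001,0,0,0,0,0,1, 0.0007,0,0,0,0,0,1]'
```

```text
clock: 25.7
ee_pos: [0.4445, -0.3133, 0.1062]
ee_rot: [[-0.0, -0.002, 1.0], [-0.0, 1.0, 0.002], [-1.0, -0.0, -0.0]]
contact_force: [-2.3, 1.6, 7.3]
width: 0.697
```

Seated at z = 0.1062 (expected 0.1063) with a clear contact force. I'll release it and go to the coarse sieve.

```bash
python3 -m pendant '[0,0,0,0,0,0,1, 0,0,0,0,0,0,-1, 0,0,0,0,0,0,-1, 0,0,0,0,0,0,-1, -0.02,0,0,0,0,0,-1, -0.04,0,0,0,0,0,-1, -0.03,0,0,0,0,0,-1, -0.015,0.01,0,0,0,0,-1, 0,0.03,0.0,0,0,0,-1, 0,0,0,0,0,0,-1]'
python3 - <<'E'
from h import *
np.set_printoptions(precision=4,suppress=True)
X=(.445,-.3135,.104)
print(look('medium',X,('wrist','scene')));print(look('medium',X,fixz=.104))
X=(.4397,-.1239,0);print(look('coarse',X,('wrist','scene')))
st=arm.read_state();p=st['ee_pos'];print(p,st['clock'],st['ee_rot'])
E
```

```text
clock: 26.7
ee_pos: [0.4447, -0.2729, 0.2148]
ee_rot: [[0.0, -0.0, 1.0], [0.0, 1.0, 0.0], [-1.0, 0.0, 0.0]]
contact_force: [0.6, -0.4, -0.1]
width: 1.001
medium wrist True exp [216. 193.] [([184.0, 164.0, 250.0, 226.0], 0.58)]
medium scene True exp [121. 135.] [([108.0, 124.0, 135.0, 146.0], 0.87), ([111.0, 143.0, 138.0, 160.0], 0.67)]
(array([ 0.4462, -0.3132,  0.1042]), np.float64(0.4622965515107036))
medium wrist True exp [218. 193.] [([188.0, 165.0, 251.0, 227.0], 0.88)]
(array([ 0.4457, -0.3127]), np.float64(0.2012819020427971))
coarse wrist True exp [363. 170.] [([338.0, 146.0, 392.0, 191.0], 0.55)]
coarse scene True exp [206. 168.] [([194.0, 155.0, 222.0, 178.0], 0.57)]
(array([ 0.4385, -0.1225,  0.0014]), np.float64(0.2974644609622446))
[ 0.4448 -0.2754  0.2138] 27.2 [[-0.001   0.0017  1.    ]
 [-0.0004  1.     -0.0017]
 [-1.     -0.0004 -0.001 ]]
```

```bash
python3 -m pendant '[0,0.03,-0.002,0,0,0,-1, 0,0.045,-0.002,0,0,0,-1, 0.02,0.04,-0.002,0,0,0,-1, 0.03,0.025,0,0,0,0,-1, 0.01,0.005,0,0,0,0,-1, 0,0,0,0,0,0,-1, 0,0,0,0,0,0,-1]'
python3 - <<'E'
from h import *
np.set_printoptions(precision=4,suppress=True)
X=(.4397,-.1235,0)
print(look('coarse',X,('wrist',),fixz=0.));print(look('coarse',X,('wrist','scene')))
st=arm.read_state();p=st['ee_pos'];print(p,st['clock'],st['ee_rot'])
E
```

```text
clock: 27.9
ee_pos: [0.441, -0.1296, 0.1526]
ee_rot: [[0.003, 0.006, 1.0], [-0.003, 1.0, -0.006], [-1.0, -0.003, 0.003]]
contact_force: [-1.0, -0.6, 0.2]
width: 1.003
coarse wrist True exp [261. 182.] [([233.0, 154.0, 289.0, 208.0], 0.88)]
(array([ 0.4384, -0.1214]), np.float64(0.14272692424320735))
coarse wrist True exp [261. 181.] [([232.0, 155.0, 292.0, 207.0], 0.97)]
coarse scene True exp [206. 168.] [([194.0, 158.0, 224.0, 179.0], 0.87)]
(array([ 0.4386, -0.122 , -0.0001]), np.float64(0.43099287282902027))
[ 0.441  -0.1297  0.1527] 28.2 [[ 0.0036  0.0068  1.    ]
 [-0.0032  1.     -0.0068]
 [-1.     -0.0032  0.0036]]
```

```bash
python3 -m pendant '[0.03,0.005,-0.002,-0.006,0.003,0.003,-1, 0.04,0.004,-0.002,0,0,0,-1, 0.03,0,-0.001,0,0,0,-1, 0.02,0,-0.001,0,0,0,-1, 0,0,0,0,0,0,-1]'
python3 - <<'E'
from h import *
np.set_printoptions(precision=4,suppress=True)
arm.snapshot('scene')
st=arm.read_state();p=st['ee_pos'];print(p,st['clock'],st['ee_rot'])
E
```

```text
clock: 28.7
ee_pos: [0.4394, -0.1238, 0.0324]
ee_rot: [[0.011, 0.004, 1.0], [-0.004, 1.0, -0.004], [-1.0, -0.004, 0.011]]
contact_force: [-0.4, 0.6, 0.6]
width: 0.999
[ 0.4406 -0.1242  0.0336] 28.75 [[ 0.0134  0.0038  0.9999]
 [-0.0045  1.     -0.0037]
 [-0.9999 -0.0044  0.0134]]
```

```bash
python3 -m pendant '[0.015,0.002,-0.003,-0.004,0.014,0.005,-1, 0.01,0,-0.001,0,0.003,0,-1, 0.004,0,0,0,0,0,-1, 0,0,0,0,0,0,-1]'
python3 - <<'E'
from h import *
np.set_printoptions(precision=4,suppress=True)
arm.snapshot('scene')
st=arm.read_state();p=st['ee_pos'];print(p,st['clock'],st['ee_rot'])
E
```

```text
clock: 29.15
ee_pos: [0.4397, -0.1235, 0.0054]
ee_rot: [[0.002, 0.0, 1.0], [-0.001, 1.0, -0.0], [-1.0, -0.001, 0.002]]
contact_force: [0.5, 0.2, 0.2]
width: 0.996
[ 0.44   -0.1235  0.0057] 29.2 [[ 0.0028  0.0001  1.    ]
 [-0.0015  1.     -0.0001]
 [-1.     -0.0015  0.0028]]
```

```bash
python3 -m pendant '[0.003,0.001,-0.002,0,0.003,0.001,-1, 0.001,0,0,0,0,0,-1, 0,0,0,0,0,0,-1, 0,0,0,0,0,0,1, 0,0,0,0,0,0,1, 0,0,0,0,0,0,1, 0,0,0,0,0,0,1, 0,0,0,0,0,0,1]' 30
python3 - <<'E'
from h import *
np.set_printoptions(precision=4,suppress=True)
arm.snapshot('scene')
st=arm.read_state();p=st['ee_pos'];print(p,st['clock'],st['ee_rot'],st['width']*91)
E
```

```text
clock: 30.0
ee_pos: [0.4388, -0.1227, 0.0027]
ee_rot: [[0.002, -0.0, 1.0], [-0.001, 1.0, 0.0], [-1.0, -0.001, 0.002]]
contact_force: [-0.4, -0.8, -0.6]
width: 0.694
[ 0.4388 -0.1227  0.0027] 30.05 [[ 0.0025 -0.0002  1.    ]
 [-0.0013  1.      0.0002]
 [-1.     -0.0013  0.0025]] 63.28016823444976
```

```bash
python3 -m pendant '[-0.01,0,0,0,0,0,1, -0.03,0,0,0,0,0,1, -0.045,0,0,0,0,0,1, -0.045,0,0,0,0,0,1, -0.04,-0.02,0.002,0,0,0,1, 0,-0.045,0.002,0,0,0,1, 0,-0.045,0.002,0,0,0,1, 0,-0.045,0.001,0,0,0,1, 0,-0.025,0,0,0,0,1, 0,-0.008,0,0,0,0,1, 0,0,0,0,0,0,1]'
python3 - <<'E'
from h import *
np.set_printoptions(precision=4,suppress=True)
for i in range(3):
    arm.snapshot('top')
    st=arm.read_state();p=st['ee_pos']
    if i!=1:print(p,st['clock'])
d=np.array([0,.0003,-.0027])
print(look('coarse',p+d,('wrist','scene'),name='coa2'))
st=arm.read_state();p=st['ee_pos'];print(p,st['clock'],st['ee_rot'],st['width']*91)
print(look('coarse',p+d,('wrist',),fixz=p[2]-.0027))
E
```

```text
clock: 31.15
ee_pos: [0.4448, -0.3165, 0.1878]
ee_rot: [[0.007, -0.003, 1.0], [-0.005, 1.0, 0.003], [-1.0, -0.006, 0.007]]
contact_force: [-0.6, 0.8, 0.2]
width: 0.699
[ 0.4448 -0.3157  0.1878] 31.2
[ 0.4449 -0.3145  0.1876] 31.3
coarse wrist True exp [255. 235.] [([204.0, 184.0, 309.0, 288.0], 0.79)]
coarse scene True exp [111. 106.] [([95.0, 93.0, 124.0, 116.0], 0.67)]
(array([ 0.4444, -0.3143,  0.1859]), np.float64(1.1916169080813908))
[ 0.4452 -0.3148  0.1877] 31.5 [[ 0.0069 -0.006   1.    ]
 [-0.0055  1.      0.0061]
 [-1.     -0.0055  0.0069]] 63.4980444635127
coarse wrist True exp [255. 235.] [([204.0, 184.0, 308.0, 286.0], 0.76), ([222.0, 168.0, 294.0, 199.0], 0.72)]
(array([ 0.4447, -0.3142]), np.float64(0.05370085289233695))
```

```bash
python3 -m pendant '[0.018,0.001,0,0.006,0.007,0.005,1, 0.014,0,0,0,0,0,1, 0.004,0,0,0,0,0,1, 0,0,0,0,0,0,1, 0,0,0,0,0,0,1]'
python3 - <<'E'
from h import *
np.set_printoptions(precision=4,suppress=True)
for i in range(2):
    arm.snapshot('top');st=arm.read_state();p=st['ee_pos'];print(p,st['clock'],st['contact_force'])
print(st['ee_rot'])
E
```

```text
clock: 32.1
ee_pos: [0.4464, -0.3133, 0.152]
ee_rot: [[0.002, -0.002, 1.0], [-0.002, 1.0, 0.002], [-1.0, -0.002, 0.002]]
contact_force: [-0.8, 0.1, -0.8]
width: 0.691
[ 0.4465 -0.3134  0.1522] 32.15 [-1.1333 -0.0562  0.0838]
[ 0.4466 -0.3135  0.1523] 32.2 [ 0.2207 -0.0223 -0.687 ]
[[ 0.0024 -0.0015  1.    ]
 [-0.0023  1.      0.0015]
 [-1.     -0.0023  0.0023]]
```

```bash
python3 -m pendant '[0.007,0,-0.001,0,0.002,0.002,1, 0.005,0,0,0,0,0,1, 0.002,0,0,0,0,0,1, 0,0,0,0,0,0,1]'
python3 - <<'E'
from h import *
np.set_printoptions(precision=4,suppress=True)
arm.snapshot('top');st=arm.read_state();p=st['ee_pos'];print(p,st['clock'],st['contact_force'])
E
```

```text
clock: 32.6
ee_pos: [0.4458, -0.3139, 0.1381]
ee_rot: [[0.002, -0.001, 1.0], [-0.001, 1.0, 0.001], [-1.0, -0.001, 0.002]]
contact_force: [0.7, 0.1, -1.7]
width: 0.698
[ 0.4459 -0.314   0.1382] 32.65 [ 0.3044 -0.2725 -1.0711]
```

```bash
python3 -m pendant '[0.004,0,0,0,0.002,0.001,1, 0.003,0,0,0,0,0,1, 0.001,0,0,0,0,0,1, 0.001,0,0,0,0,0,1]'
```

```text
clock: 33.05
ee_pos: [0.4462, -0.3142, 0.1287]
ee_rot: [[0.0, -0.001, 1.0], [-0.001, 1.0, 0.001], [-1.0, -0.001, 0.0]]
contact_force: [0.2, -0.1, -0.2]
width: 0.698
```

```bash
python3 -m pendant '[0.001,0.0005,-0.0004,0,0,0,1, 0.001,0,0,0,0,0,1, 0.0007,0,0,0,0,0,1]'
```

```text
clock: 33.35
ee_pos: [0.4458, -0.3136, 0.1266]
ee_rot: [[0.0, -0.001, 1.0], [-0.001, 1.0, 0.001], [-1.0, -0.001, 0.0]]
contact_force: [-2.6, 1.5, 7.5]
width: 0.696
```

```bash
python3 -m pendant '[0,0,0,0,0,0,1, 0,0,0,0,0,0,-1, 0,0,0,0,0,0,-1, 0,0,0,0,0,0,-1, -0.02,0,0,0,0,0,-1, -0.04,0,0,0,0,0,-1, -0.03,0,0,0,0,0,-1, -0.01,0.01,0,0,0,0,-1, 0,0.03,0.0,0,0,0,-1, 0,0,0,0,0,0,-1]'
python3 - <<'E'
from h import *
np.set_printoptions(precision=4,suppress=True)
X=(.445,-.3135,.124)
print(look('coarse',X,('wrist','scene'),name='coa5'));print(look('coarse',X,fixz=.124))
X=(.4454,-.3135,.104);print(look('medium',X,('scene',),tol=10))
st=arm.read_state();p=st['ee_pos'];print(p,st['clock'],st['ee_rot'])
a=cv2.imread('pics/coa5scene.png')[80:200,80:200];b=cv2.imread('pics/coa5wrist.png')[100:260,130:290]
cv2.imwrite('pics/c5.png',np.hstack([cv2.resize(a,(400,400)),cv2.resize(b,(400,400))]))
E
```

```text
clock: 34.35
ee_pos: [0.4451, -0.2713, 0.2279]
ee_rot: [[-0.002, 0.001, 1.0], [0.002, 1.0, -0.001], [-1.0, 0.002, -0.002]]
contact_force: [0.0, -0.4, 0.5]
width: 1.004
coarse wrist True exp [213. 194.] [([179.0, 165.0, 247.0, 229.0], 0.81)]
coarse scene True exp [118. 128.] [([102.0, 115.0, 134.0, 141.0], 0.95)]
(array([ 0.4456, -0.3132,  0.1249]), np.float64(0.3231604904226276))
coarse wrist True exp [216. 194.] [([181.0, 162.0, 251.0, 228.0], 0.82)]
(array([ 0.4457, -0.313 ]), np.float64(0.14269297887199867))
medium scene True exp [120. 135.] [([108.0, 132.0, 137.0, 145.0], 0.65), ([109.0, 142.0, 139.0, 159.0], 0.6)]
(array([ 0.2974, -0.3924, -0.048 ]), np.float64(0.9853436893733262))
[ 0.4455 -0.2747  0.2275] 34.75 [[-0.0018  0.003   1.    ]
 [ 0.0003  1.     -0.003 ]
 [-1.      0.0003 -0.0018]]
```

View pics/c5.png

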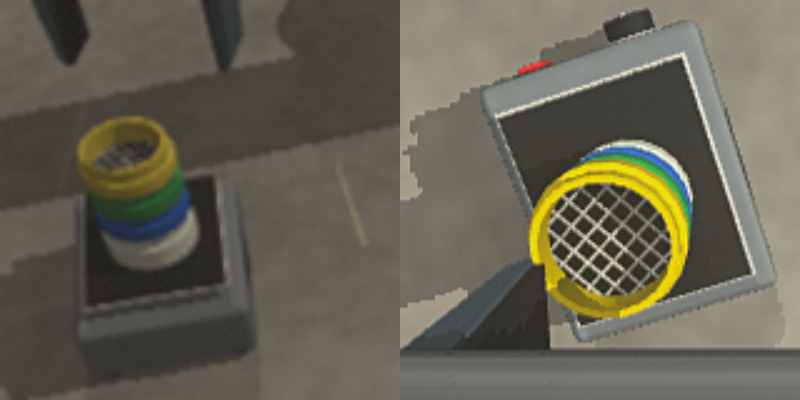

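The stack is even: white, blue, green, yellow, with the coarse sieve fitted at z = 0.125 (expected 0.124). The separate medium fit was occluded, so I'm ignoring it. Next is the lid.

```bash
python3 -m pendant '[0,0.03,0,0,0,0,-1, 0,0.045,0,0,0,0,-1, 0,0.045,0,0,0,0,-1, 0,0.045,0,0,0,0,-1, 0,0.045,0,0,0,0,-1, 0,0.045,0,0,0,0,-1, 0.02,0.045,0,0,0,0,-1, 0.03,0.04,0,0,0,0,-1, 0.02,0.03,0,0,0,0,-1, 0,0.01,0,0,0,0,-1, 0,0,0,0,0,0,-1,0,0,0,0,0,0,-1]'
python3 - <<'E'
from h import *
np.set_printoptions(precision=4,suppress=True)
X=(.4487,.108,0)
print(look('lid',X,('wrist',),fixz=0.,name='lid1'));print(look('lid',X,('wrist','scene')))
st=arm.read_state();p=st['ee_pos'];print(p,st['clock'],st['ee_rot'])
E
```

```text
clock: 35.95
ee_pos: [0.4526, 0.1128, 0.1552]
ee_rot: [[0.004, 0.013, 1.0], [-0.002, 1.0, -0.013], [-1.0, -0.001, 0.004]]
contact_force: [0.4, -0.3, 0.5]
width: 0.998
lid wrist True exp [251. 179.] [([224.0, 150.0, 278.0, 203.0], 0.87)]
(array([0.4468, 0.11  ]), np.float64(0.141414848190215))
lid wrist True exp [251. 179.] [([225.0, 150.0, 280.0, 202.0], 0.71)]
lid scene True exp [299. 175.] [([291.0, 168.0, 312.0, 186.0], 0.7)]
(array([0.4467, 0.1096, 0.0013]), np.float64(0.40453253225192476))
[0.4525 0.1127 0.1552] 36.25 [[ 0.0046  0.0142  0.9999]
 [-0.0009  0.9999 -0.0142]
 [-1.     -0.0009  0.0046]]
```

```bash
python3 -m pendant '[0.03,-0.001,-0.004,-0.014,0.004,0,-1, 0.04,-0.001,-0.003,0,0.003,0,-1, 0.02,0,-0.001,0,0.003,0,-1, 0.01,0,-0.001,0,0,0,0, 0,0,0,0,0,0,0]'
python3 - <<'E'
from h import *
np.set_printoptions(precision=4,suppress=True)
arm.snapshot('scene')
st=arm.read_state();p=st['ee_pos'];print(p,st['clock'],st['ee_rot'],st['width'])
E
```

```text
clock: 36.75
ee_pos: [0.447, 0.1088, 0.0553]
ee_rot: [[0.003, 0.004, 1.0], [0.001, 1.0, -0.004], [-1.0, 0.001, 0.003]]
contact_force: [-0.1, 0.1, -0.3]
width: 0.857
[0.4478 0.1089 0.056 ] 36.8 [[ 0.0049  0.0038  1.    ]
 [ 0.001   1.     -0.0038]
 [-1.      0.0011  0.0049]] 0.813770169140115
```

```bash
python3 -m pendant '[0.017,0.001,-0.002,-0.004,0.006,0,0, 0.01,0,-0.001,0,0.002,0,0, 0.003,0,0,0,0.001,0,0, 0,0,0,0,0,0,0]'
python3 - <<'E'
from h import *
np.set_printoptions(precision=4,suppress=True)
arm.snapshot('scene')
st=arm.read_state();p=st['ee_pos'];print(p,st['clock'],st['ee_rot'],st['width'])
E
```

```text
clock: 37.2
ee_pos: [0.4491, 0.1106, 0.0292]
ee_rot: [[0.005, 0.0, 1.0], [0.003, 1.0, -0.0], [-1.0, 0.003, 0.005]]
contact_force: [0.0, -0.0, -0.3]
width: 0.508
[0.4493 0.1107 0.0294] 37.25 [[ 0.0061  0.0003  1.    ]
 [ 0.0033  1.     -0.0003]
 [-1.      0.0033  0.0061]] 0.49947950582429196
```

```bash
python3 -m pendant '[0.008,-0.001,-0.003,0,0.006,-0.003,0, 0.004,0,-0.001,0,0.001,0,0, 0.001,0,0,0,0,0,0, 0,0,0,0,0,0,0]'
python3 - <<'E'
from h import *
np.set_printoptions(precision=4,suppress=True)
arm.snapshot('scene')
st=arm.read_state();p=st['ee_pos'];print(p,st['clock'],st['ee_rot'],st['width'])
E
```

```text
clock: 37.65
ee_pos: [0.446, 0.1098, 0.0167]
ee_rot: [[0.001, 0.0, 1.0], [0.001, 1.0, -0.0], [-1.0, 0.001, 0.001]]
contact_force: [0.3, 0.5, 0.7]
width: 0.499
[0.446  0.1098 0.0167] 37.7 [[ 0.0013  0.0003  1.    ]
 [ 0.0006  1.     -0.0003]
 [-1.      0.0006  0.0013]] 0.49898980945776245
```

```bash
python3 -m pendant '[0,0,0,0,0,0,1, 0,0,0,0,0,0,1, 0,0,0,0,0,0,1, 0,0,0,0,0,0,1, 0,0,0,0,0,0,1]' 30; python3 -m pendant '[-0.01,0,0,0,0,0,1, -0.03,0,0,0,0,0,1, -0.045,0,0,0,0,0,1, -0.045,0,0,0,0,0,1, -0.045,0,0,0,0,0,1, 0,0,0,0,0,0,1, 0,0,0,0,0,0,1]'
python3 - <<'E'
from h import *
np.set_printoptions(precision=4,suppress=True)
arm.snapshot('scene')
st=arm.read_state();p=st['ee_pos'];print(p,st['clock'],st['width']*91)
print(look('lid',p+[0,0,-.0167],('wrist',),fixz=p[2]-.0167,name='lid2'))
E
```

```text
clock: 38.2
ee_pos: [0.4464, 0.1099, 0.0171]
ee_rot: [[0.002, 0.0, 1.0], [0.001, 1.0, -0.0], [-1.0, 0.001, 0.002]]
contact_force: [0.6, 0.5, -1.3]
width: 0.226
clock: 38.9
ee_pos: [0.4451, 0.1096, 0.2022]
ee_rot: [[0.002, 0.0, 1.0], [0.001, 1.0, -0.0], [-1.0, 0.001, 0.002]]
contact_force: [0.0, -0.5, 0.2]
width: 0.23
[0.4456 0.1097 0.2022] 38.95 21.158481821515892
lid wrist True exp [255. 227.] [([211.0, 181.0, 298.0, 267.0], 0.96)]
(array([0.4428, 0.1103]), np.float64(1.510648792627251))
```

```bash
python3 -m pendant '[0,-0.03,0,0,0,0,1, 0,-0.04,0,0,0,0,1, 0,-0.045,0,0,0,0,1, 0,-0.045,0,0,0,0,1, 0,-0.045,0,0,0,0,1, 0,-0.045,0,0,0,0,1, 0,-0.045,0,0,0,0,1, 0,-0.045,0,0,0,0,1, 0,-0.035,0,0,0,0,1, 0,-0.02,0,0,0,0,1, 0,-0.008,0,0,0,0,1,0,0,0,0,0,0,1]'
python3 - <<'E'
from h import *
np.set_printoptions(precision=4,suppress=True)
for i in range(3):arm.snapshot('top')
st=arm.read_state();p=st['ee_pos'];print(p,st['clock'],st['ee_rot'],st['width']*91)
s=snap('wrist','lid3');r=arm.cut_out('wrist','lid')[0]
P=p+[0,0,-.0169];pj=lambda X:np.array([proj(s,q+X) for q in PTS['lid']])
print('mask',mfeat(r['mask']),'pred',feat(pj(P)),st['contact_force'])
v=s['img'][:,:,::-1].copy();c=r['mask'].astype(np.uint8);cv2.drawContours(v,cv2.findContours(c,0,1)[0],-1,(0,0,255),1)
for q in pj(P)[72:216]:cv2.circle(v,tuple(int(round(k)) for k in q),0,(0,255,0),-1)
cv2.imwrite('pics/lid3c.png',cv2.resize(v[130:320,130:380],None,fx=3,fy=3,interpolation=0))
print(arm.read_state()['ee_pos'])
E
```

```text
clock: 40.25
ee_pos: [0.4356, -0.3055, 0.1779]
ee_rot: [[-0.039, -0.003, 0.999], [0.016, 1.0, 0.003], [-0.999, 0.016, -0.039]]
contact_force: [0.4, 1.0, -0.3]
width: 0.227
[ 0.436  -0.3039  0.1788] 40.4 [[-0.038  -0.005   0.9993]
 [ 0.0151  0.9999  0.0055]
 [-0.9992  0.0153 -0.0379]] 20.955641578959884
mask [255.7791 219.3347 212.5    181.5    299.5    266.5   ] pred [254.5179 224.2482 209.0068 180.368  300.0455 267.9117] [-0.0101  1.0111  0.0482]
[ 0.4364 -0.304   0.1795]
```

View pics/lid3c.png

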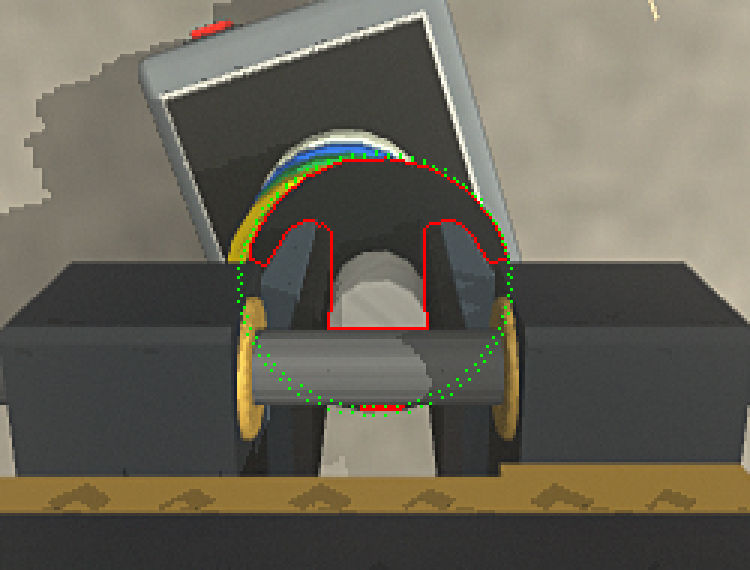

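Red is the lid mask and green is the prediction, and they agree to about 1 mm. The tool tilted by 0.04 rad and sank during the travel, so I'll level and raise it before lowering.

```bash
python3 -m pendant '[-0.012,-0.002,0.002,0.005,-0.02,-0.008,1, -0.004,-0.004,0.004,0,-0.018,-0.007,1, 0,-0.002,0.002,0,0,0,1, 0,0,0,0,0,0,1]'
python3 - <<'E'
from h import *
np.set_printoptions(precision=4,suppress=True)
for i in range(2):arm.snapshot('top')
st=arm.read_state();p=st['ee_pos'];print(p,st['clock'],st['ee_rot'],st['width']*91)
X=(.4454,-.3132,.124);print(look('coarse',X,('scene',),fixz=.124,tol=12,name='chk'))
a=cv2.imread('pics/chkscene.png')[70:200,80:200];cv2.imwrite('pics/chkc.png',cv2.resize(a,None,fx=4,fy=4,interpolation=2))
E
```

```text
clock: 40.9
ee_pos: [0.4465, -0.3108, 0.1986]
ee_rot: [[0.007, -0.004, 1.0], [-0.004, 1.0, 0.004], [-1.0, -0.004, 0.007]]
contact_force: [-0.1, -0.1, 0.6]
width: 0.231
[ 0.4462 -0.3106  0.1982] 41.0 [[ 0.0064 -0.0037  1.    ]
 [-0.0032  1.      0.0037]
 [-1.     -0.0032  0.0064]] 21.046765906298585
coarse scene True exp [118. 128.] [([102.0, 115.0, 135.0, 141.0], 0.83)]
(array([ 0.4457, -0.3149]), np.float64(0.21486923444687595))
```

View pics/chkc.png

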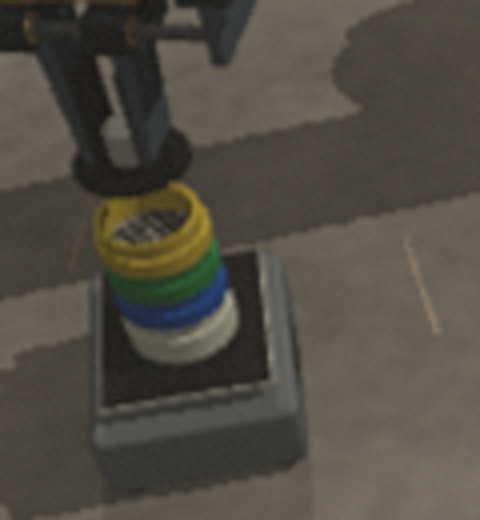

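The stack is undisturbed and the lid hangs level above it.

```bash
python3 -m pendant '[0.01,-0.002,-0.002,0.003,0.006,0.003,1, 0.008,0,0,0,0,0,1, 0.002,0,0,0,0,0,1, 0,0,0,0,0,0,1]'
python3 - <<'E'
from h import *
np.set_printoptions(precision=4,suppress=True)
for i in range(2):arm.snapshot('top')
st=arm.read_state();p=st['ee_pos'];print(p,st['clock'],st['ee_rot'],st['contact_force'])
E
```

```text
clock: 41.5
ee_pos: [0.4431, -0.3124, 0.1745]
ee_rot: [[-0.004, -0.0, 1.0], [0.002, 1.0, 0.0], [-1.0, 0.002, -0.004]]
contact_force: [0.6, 0.4, -1.0]
width: 0.23
[ 0.4433 -0.3125  0.175 ] 41.6 [[-0.0028 -0.0002  1.    ]
 [ 0.0019  1.      0.0002]
 [-1.      0.0019 -0.0028]] [ 0.4907  0.1302 -0.6437]
```

```bash
python3 -m pendant '[0.004,-0.0005,0.0015,0,-0.003,-0.001,1, 0.003,0,0,0,0,0,1, 0.001,0,0,0,0,0,1]'
```

```text
clock: 41.9
ee_pos: [0.4454, -0.3133, 0.1671]
ee_rot: [[0.002, -0.0, 1.0], [-0.0, 1.0, 0.0], [-1.0, -0.0, 0.002]]
contact_force: [-0.5, 0.2, -1.0]
width: 0.232
```

```bash
python3 -m pendant '[0.0025,0,-0.0005,0,0.001,0,1, 0.0015,0,0,0,0,0,1, 0.0005,0,0,0,0,0,1]'
```

```text
clock: 42.2
ee_pos: [0.4449, -0.3133, 0.1622]
ee_rot: [[0.001, -0.0, 1.0], [-0.0, 1.0, 0.0], [-1.0, -0.0, 0.001]]
contact_force: [0.9, -0.2, -0.7]
width: 0.232
```

```bash
python3 -m pendant '[0.001,0,0,0,0,0,1, 0.0007,0,0,0,0,0,1]'
```

```text
clock: 42.4
ee_pos: [0.445, -0.3133, 0.1609]
ee_rot: [[0.001, -0.0, 1.0], [-0.0, 1.0, 0.0], [-1.0, -0.0, 0.001]]
contact_force: [-1.3, 1.3, 4.7]
width: 0.229
```

```bash
python3 -m pendant '[0,0,0,0,0,0,1, 0,0,0,0,0,0,0, 0,0,0,0,0,0,0, 0,0,0,0,0,0,0, -0.01,0,0,0,0,0,0, -0.03,0,0,0,0,0,0, -0.03,0,0,0,0,0,0, -0.02,0,0,0,0,0,0, 0,0.04,0,0,0,0,0, 0,0.04,0.0,0,0,0,0, 0,0.03,0,0,0,0,0,0,0,0,0,0,0,0]'
python3 - <<'E'
from h import *
np.set_printoptions(precision=4,suppress=True)
X=(.445,-.3132,.144)
print(look('lid',X,('wrist','scene'),name='end'));print(look('coarse',(.445,-.3132,.124),fixz=.124))
print(look('cube',X,()) ) if 0 else None
st=arm.read_state();print(st['ee_pos'],st['clock'],st['contact_force'])
t=snap('top')
for n in('jaw','cube','tube'):
    r=arm.mark_of('top',n)[:2];print(n,[(np.round(q['uv'],1).tolist(),round(q['score'],2)) for q in r])
a=cv2.imread('pics/endscene.png')[60:280,80:440];cv2.imwrite('pics/endc.png',cv2.resize(a,None,fx=2.2,fy=2.2,interpolation=2))
E
```

```text
clock: 43.6
ee_pos: [0.446, -0.2016, 0.2597]
ee_rot: [[0.007, 0.003, 1.0], [-0.003, 1.0, -0.003], [-1.0, -0.003, 0.007]]
contact_force: [-0.6, -0.3, -0.5]
width: 0.501
lid wrist True exp [150. 190.] [([118.0, 160.0, 178.0, 216.0], 0.89), ([164.0, 158.0, 191.0, 198.0], 0.23)]
lid scene True exp [116. 121.] [([104.0, 112.0, 134.0, 131.0], 0.85), ([274.0, 239.0, 302.0, 272.0], 0.57)]
(array([ 0.4458, -0.3134,  0.1433]), np.float64(0.574043324083641))
coarse wrist True exp [160. 185.] [([146.0, 158.0, 194.0, 202.0], 0.67)]
(array([ 0.4331, -0.2966]), np.float64(3.924152387682336))
[ 0.4462 -0.2053  0.2584] 43.9 [-0.277  -0.6199  0.1068]
jaw [([139.5, 226.8], 0.66)]
cube [([227.4, 142.1], 0.66), ([252.1, 180.4], 0.57)]
tube [([253.8, 179.4], 0.54)]
```

View pics/endc.png

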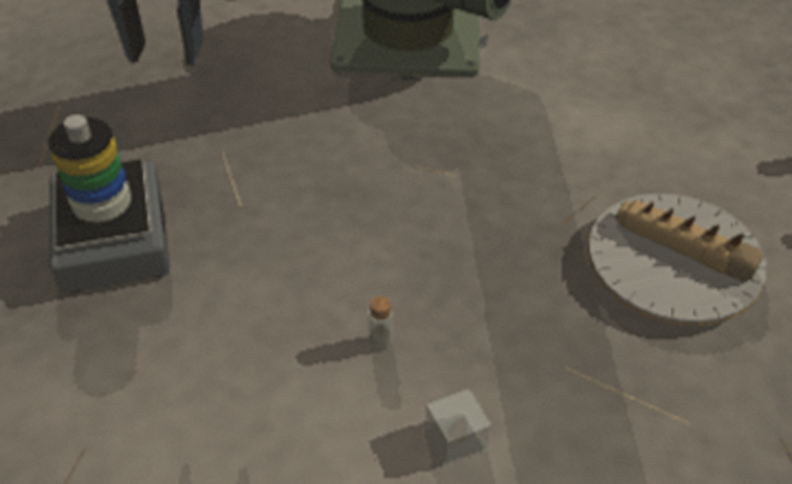

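View pics/endwrist.png

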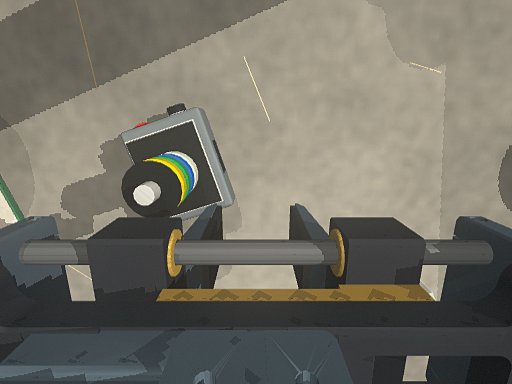

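The lid is seated level: it fits at (0.4458,-0.3134,0.1433), against an expected z of 0.144. The arm is clear, the stack is straight and the bystanders haven't moved, so I'm handing in.

```bash
python3 -c "
from cell import arm
print(arm.close_job())"
```

```text
the job is handed in; nothing more can be done
None
```

I built the stack on the vibrator from the bottom up: pan, fine, medium, coarse, lid. I lowered each part in small steps until it touched, then released it. The job is handed in at about 44 s of the 115 s; it returned no verdict.

**Last checks**
- **Seated heights:** each part touched down within about 1 mm of its expected height. After each release, the camera fits were within about 1.6 mm in height. For the lid, the fit gave z = 0.143 m against 0.144 m.
- **Position:** the parts' axes agreed within about 1 mm. The pan is about 2 mm from my estimate of the platform's centre; separate estimates of that centre differed by up to about 5 mm, within the 15 mm tolerance.
- **Contact force:** the highest wrist reading was about 20 N, when the pan touched down.
- **End state:** the gripper is open and well clear. The final pictures show the stack straight, and the jaw, cube and tube in their original places.

**Checks that failed or disagreed**
- **Hidden parts:** two fits were unusable because the part was mostly hidden: the medium sieve under the coarse one, and the coarse sieve under the lid. I ignored both.
- **Lid in the grip:** the fit was poor because the fingers hid part of it. I placed the lid using the gripper's position and an overlay check instead.
- **Travel with the lid:** the arm sank about 25 mm and tilted 0.04 rad on the way over, leaving about 9 mm of clearance above the stack. I levelled and raised it, and a picture showed the stack undisturbed.

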